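Latch the sprung tool case shut

TASK

The small tool case standing on the desk is held ajar by its springy gasket. Hook the wire loop of the draw latch on its top over and behind the keeper on the lid half, then swing the latch lever over past centre until it lies flat, and push the lying lever plate down through its soft rubber cap until it bears solid, firmly (aim for about 15 N), so that it is fully home; never push on the lever or the keeper with more than 25 N. Leave the case latched and the other things on the desk where they are.

Things in the scene. Friction and masses are not known exactly. Their poses are not given: they have to be found in the camera images.
- case: Grey tool case with aluminium rims, fixed on the desk: 125 mm deep (x), 180 mm wide (y), flat top at 130 mm. Origin: middle of its underside, on the desk. Its x axis points from lid half to body half, away from the robot (within 0.6 rad), z up. The lid half (45 mm deep, robot side) is hinged at the bottom. The latch moves in the case's x-z plane at y = 0; the top beside it is bare.
- lid (a joint): Lid angle, rad: 0 = shut. The gasket spring (about 8 N per mm at the latch's height) holds it at about 0.046, the top of the lid and the keeper then standing 6 mm towards the robot. It can be drawn shut against the spring.
- lever_hinge (a point): Axis of the latch lever (along case y), on the body half: 12 mm case +x of the case's origin, 14 mm above its top. Fixed to the case.
- lever (a joint): Lever angle, rad: 0 = flat, lying from its hinge towards case +x; 1.57 = upright; more = over towards the keeper (limit 2.35). With the loop hooked it turns freely down to about 1.2, then resists with up to 8 N, passes centre at 0.2, settles between -0.15 and 0.1 on a rubber-capped stop. Pushed, the cap yields softly (under 5 N) for up to 8 mm, different each time, before it bears solid.
- lever_tip (a point): Middle of the lever's free edge, on its outer face (uppermost when flat, towards the robot when upright): 47 mm along the lever from its hinge axis. The steel plate is 32 mm wide (case y) and runs from 6 to 47 mm from the axis.
- lever_plate: The lever's steel plate, the part to push on. Origin on the lever's hinge axis, x along the lever to its free edge, z out of its outer face (5.5 mm from the axis).
- loop (a joint): Angle of the wire loop on the lever, rad: this minus the lever angle is the loop's slope above horizontal (from its pivots to its bar, which points towards the robot). Light friction: it stays where it is put. The pivots are on the lever's sides, 14 mm from its hinge axis, 0.21 rad below the hinge when the lever is flat.
- loop_bar (a point): Middle of the loop's end bar (along case y), the part that hooks behind the keeper. The loop is a U of 4.4 mm steel wire, 42.4 mm wide over its two legs (can be pinched across this width at the bar), 62 mm from its pivots to the bar.
- keeper_seat (a point): Where the bar's middle sits when hooked to the lid's keeper: 14 mm over the case's top; wall 2.2 mm away towards case +x; lip 3.7 to 6.7 mm above, reaching 2 mm past the seat towards the robot; ledge 6 mm below. 22 mm wide (y), open towards the robot: the bar passes over the lip, goes down at least 6 mm out from the seat (towards the robot) and is drawn back in. Moves with the lid.
- keeper: The keeper on the lid; origin at keeper_seat, axes along the case's when the lid is shut.
- thread_spool: Thread spool, 35 mm wide, 44 mm high, standing on the desk in front of the case; bystander. Origin under its middle.
- wax_tin: Low round tin, 63 mm wide, 21 mm high, left in front of the case; bystander. Origin under its middle.
- pliers: Pliers, 148 mm long, lying to the left; bystander.
- beveler: Leather tool with a wooden handle, 126 mm long, lying left of the case; bystander.
- bottle: Tall bottle, 59 mm wide, 198 mm high, standing behind the case; bystander. Origin under its middle.
- dry_jar: Clear tub of vials, 61 mm wide, 78 mm high, standing behind the case; bystander. Origin under its middle.

How it is judged:
By the outcome, as a careful person would: the job done as asked, in the order asked, and still so for the second after the job is handed in, with the robot touching nothing.
It also fails if it takes over 58 s, if anything falls off the work surface, if the arm or the gripper's body presses on something with over 40 N, if the wrist force passes 120 N, or if a joint passes its speed limit or range.

ROBOT

A 6-joint arm with a two-finger parallel gripper is mounted at the origin on a cart in front of the work surface, level with it; the furniture and walls round the work are solid. World frame = base frame: x ahead of the robot, y to its left, z up, the work surface at z = 0. Lengths are in mm, angles in rad, forces in N, time in s.
With the tool pointing down it reaches from about 275 to 750 mm from the base axis. Payload 10.2 kg.
Tool frame: the origin (TCP) lies midway between the tips of the shut fingers; the grasp point (between the pads) lies grasp_offset behind it (grasp_offset is the distance from the TCP to the grasp point, in mm); x points along the fingers, z is the direction in which the jaws open and shut, and the axes are right-handed (so a half turn about x gives the same grasp; the last joint's range is limited). The gripper opens to 85 mm and grips with 20 to 120 N. Pads are 22 mm wide; open, the fingers measure 114 mm over their backs; the gripper's body (76 mm by 85 mm) begins 54 mm behind the grasp point. The pads swing forward as they close: fully open they stand 13 mm farther back than shut.
Start: joints at [-1.38, 0.313, 1.498, -0, 1.331, -0.223], TCP at [211.086, -480.701, 231.294] pointing down, gripper open.
Joint ranges: [-2.94, 2.94], [-0.97, 2.17], [0.19, 2.56], [-1.23, 4.37], [0.02, 3.11], [-2.88, 2.88]. Speed limits (rad/s): [2.39, 2.39, 3.01, 3.14, 3.14, 3.14].

INTERFACE

Orientations are given as a unit quaternion [w, x, y, z].
In Python, from rig import sense, capture, calibration, finish_job, grasp_offset gives the robot as it stands.
- The arm moves only by the shell command python3 -m jog 'ROWS' [FORCE]. ROWS is JSON, a list of rows, each an object with "linear": the shift along the tool's x, y, z scaled (see below), a list of three; "rotation": the turn, a rotation vector about the tool's x, y, z scaled (see below), a list of three; "grip": the finger opening in mm, from 0 to 85.4. A call has 1 to 20 rows; each row is the pose to reach, as a shift and turn from the pose measured when the call began, along the tool's axes at that moment; what a row does not reach only later rows make up. The controller multiplies each number of a shift by 0.3 m and each number of a turn by 0.5 rad. A row lasts 1/12 s, in which the tool goes at most 41.7 mm and 7.16 degrees, less where a joint would pass 70% of its speed; a pose out of reach is approached as far as the arm can. A call with a number of a shift or a turn outside -1 to 1 is refused whole. A call with a gripper value outside its range is refused whole. The fingers move at their own pace and stop on an object; FORCE is the grip in N (left out, the last holds). Time passes only in rows, so rows that repeat a pose let the fingers close. It gives the time, the measured TCP pose, the force and the opening at its end, in the units of the state.
- sense(): the state, without advancing time (a new reading comes with each control period).
- capture(name): name is "side" or "top" or "wrist"; returns (picture, depth): 384x512x3 uint8, red, green, blue; 384x512 float32, mm along the optical axis (not along the pixel's ray), 0 where there is no reading.
- calibration(name): a dict with "intrinsics" (3x3 intrinsics, pixels), "world_from_camera" (4x4, takes a point from camera to world coordinates). Camera axes: x right, y up, looking along -z (the intrinsics and any distortion apply to the point x, -y, -z); pixel columns grow to the right and rows downward; lengths in mm; the calibration is good to about 2 mm. A picture is of the moment at which its call begins: read the wrist's pose just before it. calibration takes no time and is no camera call; for the wrist camera it gives the pose at the moment of the call.
- finish_job(): hands the job in, once; it reports no verdict.
The state is a dict: "time_s": time; "joints": joint angles; "dq": joint speeds; "tau": joint torques, N m; "eef_pos": TCP position; "ee_rot": TCP orientation; "force": force on the tool from outside, world axes, zero at the start; "wrist_torque": the same for the moment, N m; "grip_width": opening from 0.0 (shut) to 1.0 (fully open).
Only numpy, scipy, OpenCV 4.12 (cv2) and the standard library are available. Lean on these libraries where they do the work, as an engineer would, in place of code of your own. Each camera call takes 0.05 s, during which the arm holds its last target.

## Working session

There is one attempt and no reset: what is moved stays moved. The work goes in short steps, Python scripts to look and compute and a shell command to move; the robot and the scene stay as the last step left them, time stands still between calls to the robot, and variables do not carry over. Pictures are saved under pics/ and viewed, and the job is handed in when it is done.

```bash
ls; mkdir -p pics
python3 - <<'E'
from rig import *
import cv2
print(sense(), grasp_offset)
for n in ["side","top","wrist"]:
    p,d=capture(n); c=calibration(n)
    cv2.imwrite(f"pics/{n}0.png",p[:,:,::-1]); print(n,c)
E
```

```text
pics
{'time_s': 0.0, 'joints': array([-1.38036356e+00,  3.13437617e-01,  1.49844154e+00, -2.61682223e-05,
        1.33099726e+00, -2.23404390e-01]), 'dq': array([-3.90459952e-05, -5.49915212e-04,  1.05314108e-03, -9.66536920e-04,
       -2.13901052e-04, -2.96242724e-04]), 'tau': array([-6.39146856e-04, -4.12266827e+01, -2.59739470e+01, -2.35924354e-04,
        4.18673706e-03, -4.47712625e-05]), 'eef_pos': array([ 211.04613082, -480.42880803,  230.73973631]), 'ee_rot': array([ 0.59173592,  0.38692973,  0.59238005, -0.38628985]), 'force': array([-0.6813707 , -0.05306949, -0.47066876]), 'wrist_torque': array([0.00287531, 0.02258658, 0.00853251]), 'grip_width': 0.9980312615112114} 18.700000000000003
side {'intrinsics': array([[355.3802537 ,   0.        , 250.26881587],
       [  0.        , 355.3802537 , 194.8345296 ],
       [  0.        ,   0.        ,   1.        ]]), 'world_from_camera': array([[ 9.96438178e-01,  2.55171457e-02, -8.03730793e-02,
         4.62968203e+02],
       [-8.25389707e-02,  4.90335082e-01, -8.67616750e-01,
        -7.57526586e+02],
       [ 1.72706374e-02,  8.7
[... 518 characters left out ...]
.47619644e-03,  1.60721066e-01,  9.86989718e-01,
         1.06566234e+03],
       [ 0.00000000e+00,  0.00000000e+00,  0.00000000e+00,
         1.00000000e+00]])}
wrist {'intrinsics': array([[330.56781566,   0.        , 254.41752308],
       [  0.        , 330.56781566, 188.76279614],
       [  0.        ,   0.        ,   1.        ]]), 'world_from_camera': array([[ 4.01375444e-01,  8.83228035e-01,  2.42499464e-01,
         2.71723312e+02],
       [-9.15913594e-01,  3.87110319e-01,  1.06056065e-01,
        -4.54683952e+02],
       [-2.02355239e-04, -2.64676856e-01,  9.64337141e-01,
         3.73984454e+02],
       [ 0.00000000e+00,  0.00000000e+00,  0.00000000e+00,
         1.00000000e+00]])}
```

View pics/side0.png

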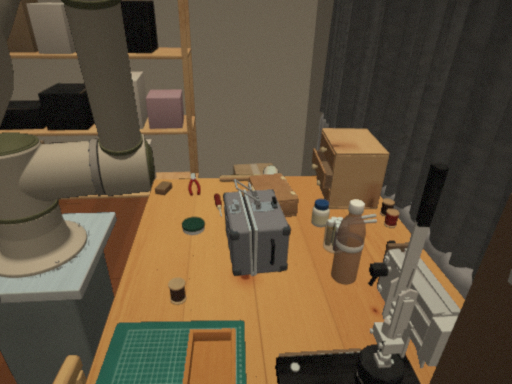

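View pics/top0.png

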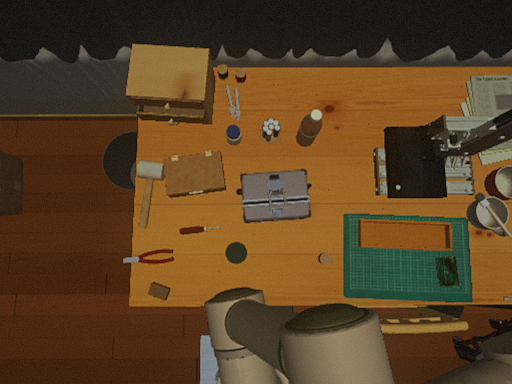

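View pics/wrist0.png

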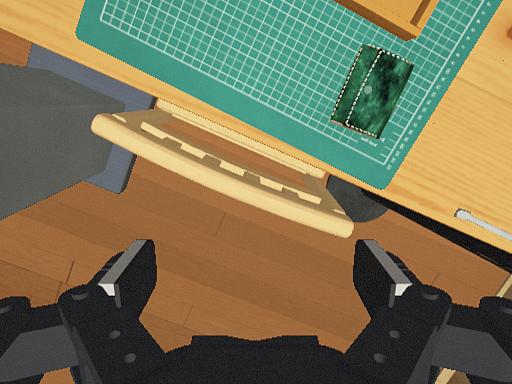

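```bash
cat > h.py <<'E'
import numpy as np, cv2
from rig import *
from scipy.spatial.transform import Rotation as R
def rot(q): return R.from_quat([q[1],q[2],q[3],q[0]])
def ray(n,u,v,c=None):
    c=c or calibration(n); K=c["intrinsics"];T=c["world_from_camera"]
    d=T[:3,:3]@np.array([(u-K[0,2])/K[0,0],-(v-K[1,2])/K[1,1],-1.0]); return T[:3,3],d
def onz(n,u,v,z,c=None):
    o,d=ray(n,u,v,c); return o+d*(z-o[2])/d[2]
def proj(n,p,c=None):
    c=c or calibration(n); K=c["intrinsics"];T=c["world_from_camera"]
    q=T[:3,:3].T@(np.array(p)-T[:3,3]); return np.array([K[0,0]*q[0]/-q[2]+K[0,2],K[1,1]*-q[1]/-q[2]+K[1,2]])
def pts(n,d,c=None):
    c=c or calibration(n);K=c["intrinsics"];T=c["world_from_camera"]
    v,u=np.indices(d.shape); P=np.stack([(u-K[0,2])/K[0,0]*d,-(v-K[1,2])/K[1,1]*d,-d],-1)
    return P@T[:3,:3].T+T[:3,3]
def tohit(target, Rgoal=None):
    "shift in tool axes scaled, and rotation vector scaled"
    s=sense(); r=rot(s["ee_rot"]); lin=r.inv().apply(np.array(target)-s["eef_pos"])/300
    out=[lin]
    if Rgoal is not None: out.append((r.inv()*Rgoal).as_rotvec()/0.5)
    return out
E
python3 - <<'E'
from h import *
p=cv2.imread("pics/top0.png"); cv2.imwrite("pics/topc.png",cv2.resize(p[155:235,220:330],None,fx=7,fy=7,interpolation=cv2.INTER_CUBIC))
p=cv2.imread("pics/side0.png"); cv2.imwrite("pics/sidec.png",cv2.resize(p[165:285,210:300],None,fx=5,fy=5,interpolation=cv2.INTER_CUBIC))
E
```

```text
(no output)
```

View pics/topc.png

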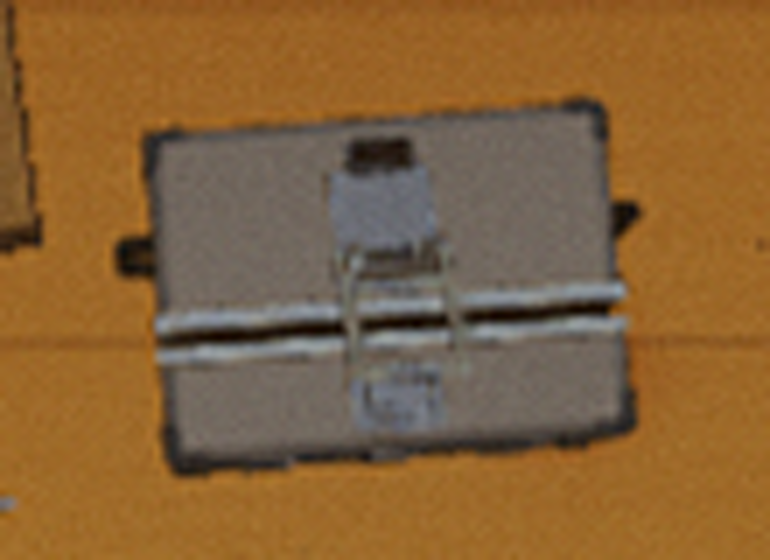

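View pics/sidec.png

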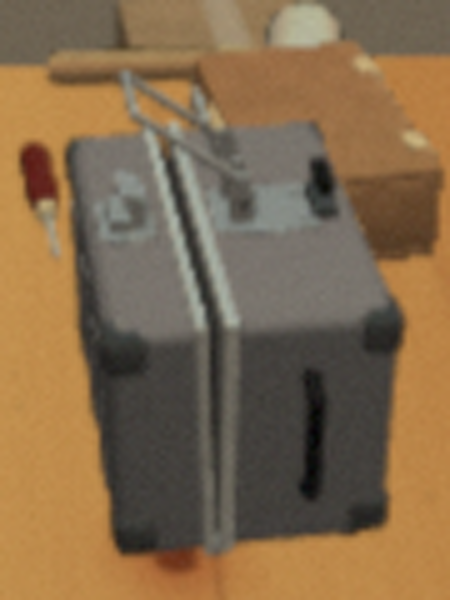

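Run:
```python
from h import *
A=[]
for u,v in [(150,132),(602,102),(632,425),(180,470),(330,168),(435,168),(345,255),(445,245),(352,365),(462,365),(355,380),(440,380)]:
    q=onz("top",220+u/7,155+v/7,130); A.append(q); print(u,v,q.round(1))
p,d=capture("side"); P=pts("side",d)
for u,v in [(125,80),(185,120),(240,165),(210,130),(240,205),(200,100),(270,200),(320,180),(130,215),(125,185)]:
    print(u,v,P[int(165+v/5),int(210+u/5)].round(1))
c=np.array(A[:4]).mean(0); print(c)
yw=(A[0]+A[3]-A[1]-A[2]); print("yaw",np.arctan2(-yw[0],yw[1]), np.linalg.norm(yw)/2)
xw=(A[0]+A[1]-A[2]-A[3]); print("yaw",np.arctan2(xw[1],xw[0]), np.linalg.norm(xw)/2)
```

```text
150 132 [594.1  36.9 130. ]
602 102 [ 605.5 -138.7  130. ]
632 425 [ 479.8 -146.5  130. ]
180 470 [463.3  25.4 130. ]
330 168 [579.7 -32.7 130. ]
435 168 [579.6 -73.3 130. ]
345 255 [545.6 -38.1 130. ]
445 245 [549.4 -76.6 130. ]
352 365 [503.1 -40.3 130. ]
462 365 [502.9 -82.3 130. ]
355 380 [497.3 -41.3 130. ]
440 380 [497.2 -73.8 130. ]
125 80 [493.6 -49.4 199.3]
185 120 [547.4 275.5   1.6]
240 165 [544.5 -67.5 164.3]
210 130 [530.5 -68.  183. ]
240 205 [545.1 -68.  143.5]
200 100 [527.1 -54.  190.8]
270 200 [561.5 -48.5 133.9]
320 180 [582.9 -58.8 150.2]
130 215 [494.9 -66.1 138.6]
125 185 [493.1 -57.6 149.6]
[535.66203719 -55.72451195 130.        ]
yaw 0.07983178019913759 174.28675031227917
yaw 0.0748790286191565 128.62981956321698
```

Run:
```python
from h import *
s=sense(); r=rot(s["ee_rot"]); print(r.as_matrix().round(3))
c=calibration("wrist")["world_from_camera"]
print("cam in tool", r.inv().apply(c[:3,3]-s["eef_pos"]), (r.inv().as_matrix()@c[:3,:3]).round(3))
yaw=0.077
for sg in (1,-1):
    y=sg*np.array([-np.sin(yaw),np.cos(yaw),0]); x=np.array([0,0,-1.]); M=np.stack([x,np.cross(y,x),y],1)
    G=R.from_matrix(M); print(sg, M.round(2).tolist(), tohit([450,-60,300],G))
```

```text
[[-0.     0.916  0.402]
 [ 0.001  0.402 -0.916]
 [-1.     0.    -0.001]]
cam in tool [-143.09015724   65.95763399    0.61846509] [[-0.001  0.265 -0.964]
 [-0.001  0.964  0.265]
 [ 1.     0.001 -0.   ]]
1 [[0.0, -1.0, -0.08], [0.0, -0.08, 1.0], [-1.0, -0.0, 0.0]] [array([-0.22919051,  1.29296271, -0.96339385]), array([-5.60949651e+00,  1.88853193e-04, -2.07120371e-03])]
-1 [[0.0, 1.0, 0.08], [0.0, 0.08, -1.0], [-1.0, 0.0, -0.0]] [array([-0.22919051,  1.29296271, -0.96339385]), array([ 6.73688427e-01, -1.46293526e-03, -1.33391030e-04])]
```

```bash
python3 -m jog '[{"linear":[-0.2,0.75,-0.44],"rotation":[0.67,0,0],"grip":85},{"linear":[-0.2,0.75,-0.44],"rotation":[0.67,0,0],"grip":85},{"linear":[-0.2,0.75,-0.44],"rotation":[0.67,0,0],"grip":85},{"linear":[-0.2,0.75,-0.44],"rotation":[0.67,0,0],"grip":85},{"linear":[-0.2,0.75,-0.44],"rotation":[0.67,0,0],"grip":85},{"linear":[-0.2,0.75,-0.44],"rotation":[0.67,0,0],"grip":85},{"linear":[-0.2,0.75,-0.44],"rotation":[0.67,0,0],"grip":85}]'
python3 - <<'E'
from h import *
yaw=0.077
y=-np.array([-np.sin(yaw),np.cos(yaw),0]); x=np.array([0,0,-1.]); M=np.stack([x,np.cross(y,x),y],1)
print(tohit([520,-56,290],R.from_matrix(M)))
E
```

```text
time_s: 0.78
eef_pos: [365.7, -266.2, 292.4]
ee_rot: [0.52, 0.48, 0.52, -0.479]
force: [-1.2, -0.6, 0.3]
grip_width: 0.993
[array([ 0.00874271,  0.56940138, -0.65647517]), array([ 8.62264248e-03,  8.55637330e-05, -2.97196178e-03])]
```

```bash
python3 -m jog '[{"linear":[0,0.57,-0.656],"rotation":[0,0,0],"grip":85},{"linear":[0,0.57,-0.656],"rotation":[0,0,0],"grip":85},{"linear":[0,0.57,-0.656],"rotation":[0,0,0],"grip":85},{"linear":[0,0.57,-0.656],"rotation":[0,0,0],"grip":85},{"linear":[0,0.57,-0.656],"rotation":[0,0,0],"grip":85},{"linear":[0,0.57,-0.656],"rotation":[0,0,0],"grip":85},{"linear":[0,0.57,-0.656],"rotation":[0,0,0],"grip":85},{"linear":[0,0.57,-0.656],"rotation":[0,0,0],"grip":85}]'
python3 - <<'E'
from h import *
import pickle
s=sense();c=calibration("wrist");p,d=capture("wrist"); print(s["eef_pos"],s["joints"])
pickle.dump((s,c,p,d),open("w1.pkl","wb")); cv2.imwrite("pics/w1.png",cv2.resize(p[:,:,::-1],(800,600),interpolation=cv2.INTER_CUBIC))
E
```

```text
time_s: 1.45
eef_pos: [521.3, -53.4, 292.1]
ee_rot: [0.521, 0.479, 0.521, -0.478]
force: [-0.5, -0.2, 0.1]
grip_width: 0.995
[521.32451504 -53.35589724 292.07969404] [-3.26316108e-01  2.73932641e-01  1.39167498e+00  1.07526907e-03
  1.47534300e+00  1.15884927e+00]
```

View pics/w1.png

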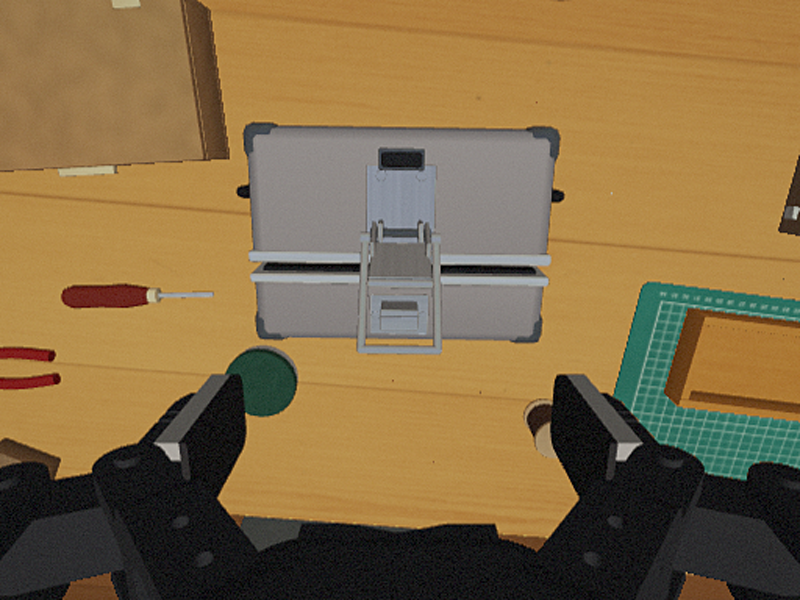

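Run:
```python
from h import *
import pickle
s,c,p,d=pickle.load(open("w1.pkl","rb"))
P=pts("wrist",d,c)
f=1.5625
for n,u,v in [("bar",399,350),("barL",361,350),("barR",438,350),("legL",363,300),("legR",437,300),("legL",364,240),("legR",436,240),("lev",400,288),("lev",400,270),("lev",400,250),("levL",375,285),("levR",430,285),("keep",399,300),("keep",399,309),("keep",399,325),("rimB",300,257),("rimL",300,275),("rimB",500,260),("rimL",500,280),("cap",401,158),("base",400,190),("top",300,200),("TL",248,128),("TR",557,130),("BL",258,340),("BR",540,340),("lid",300,310)]:
    i,j=int(round(v/f)),int(round(u/f)); print(n,u,v,P[i,j].round(1), P[i-1,j].round(1),P[i+1,j].round(1))
cv2.imwrite("pics/w1c.png",cv2.resize(p[85:235,220:300,::-1],None,fx=5,fy=4*1.0,interpolation=cv2.INTER_CUBIC))
```

```text
bar 399 350 [494.5 -57.  197.2] [495.1 -57.  196.6] [493.6 -57.1 197.1]
barL 361 350 [493.5 -38.7 198.6] [493.7 -38.6 197.1] [491.6 -38.7 195.9]
barR 438 350 [495.9 -76.2 196.8] [496.8 -76.1 197. ] [495.4 -76.2 197.5]
legL 363 300 [514.2 -37.  182.4] [514.8 -36.9 181.4] [513.5 -37.1 182.7]
legR 437 300 [517.2 -75.1 181.5] [518.  -75.1 181.4] [516.3 -75.3 181.3]
legL 364 240 [541.3 -34.7 162.3] [541.9 -34.6 160.8] [540.3 -34.8 161.7]
legR 436 240 [544.4 -73.  161.3] [545.4 -72.7 162.7] [543.6 -73.  161.6]
lev 400 288 [508.8 -56.9 129.7] [525.3 -55.2 190.9] [507.8 -57.  129.6]
lev 400 270 [531.3 -54.7 182.8] [531.4 -54.7 179.3] [530.6 -54.8 183.1]
lev 400 250 [537.4 -54.3 159.9] [538.1 -54.2 158.7] [537.  -54.3 162.1]
levL 375 285 [524.7 -42.9 189.2] [525.6 -42.9 189.8] [524.1 -43.  190. ]
levR 430 285 [527.4 -69.5 191.1] [528.2 -69.4 191.1] [526.6 -69.6 191. ]
keep 399 300 [501.4 -56.6 131.5] [502.1 -56.5 130.4] [501.4 -56.6 135. ]
keep 399 309 [500.5 -56.6 148.3] [500.9 -56.6 146.4] [499.6 -56.7 148.6]
keep 399 325 [491.5 -57.4 149.9] [492.6 -57.3 150.2] [490.4 -57.5 149.5]
rimB 300 
[... 239 characters left out ...]
 -116.9  130.3] [ 519.9 -116.9  129.7] [ 518.4 -116.8  131.7]
cap 401 158 [585.4 -51.  151.7] [586.2 -50.9 152.6] [584.6 -51.1 152.2]
base 400 190 [567.1 -51.8 134. ] [567.8 -51.8 131.7] [566.1 -51.9 132.1]
top 300 200 [556.6   5.7 130.6] [557.5   5.7 130.5] [555.6   5.7 130.4]
TL 248 128 [594.   36.5 128.7] [594.9  36.9 127.1] [593.2  36.5 128.7]
TR 557 130 [ 608.  -137.4  127.7] [ 6.178e+02 -1.739e+02  4.000e-01] [ 607.1 -137.1  129.1]
BL 258 340 [4.159e+02 6.220e+01 1.000e-01] [417.1  62.4  -0.6] [414.7  62.    0.9]
BR 540 340 [ 4.372e+02 -1.901e+02 -4.000e-01] [ 4.388e+02 -1.898e+02 -1.000e-01] [ 436.1 -190.     0.7]
lid 300 310 [489.1   3.8 127.9] [490.4   3.7 128.8] [488.7   3.5 129.6]
```

View pics/w1c.png

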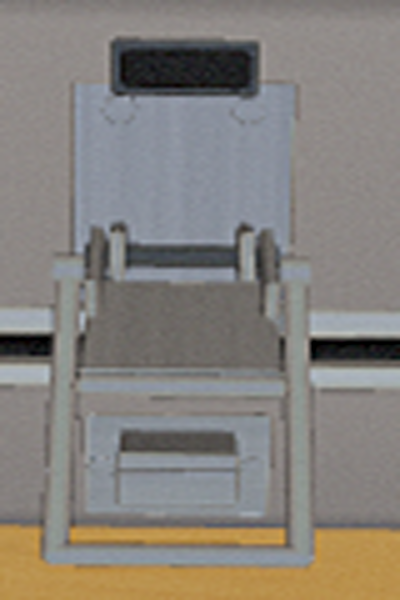

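```bash
cat >> h.py <<'E'
yaw=0.066
O=np.array([538.6,-54.6,0]); X=np.array([np.cos(yaw),np.sin(yaw),0]); Y=np.array([-X[1],X[0],0])
def W(x,y,z): return O+X*x+Y*y+np.array([0,0,z])
def Cs(p): d=np.asarray(p)-O; return np.stack([d@X,d@Y,d[...,2]],-1)
GD=R.from_matrix(np.stack([[0,0,-1.],X,-Y],1))
def go(x,y,z):
    l,r=tohit(W(x,y,z),GD); print("lin",l.round(4),"rot",r.round(4))
def st():
    s=sense(); print("t",round(s["time_s"],2),"tcp case",Cs(s["eef_pos"]).round(1),"F",s["force"].round(2),"T",s["wrist_torque"].round(3),"grip",round(s["grip_width"]*85.4,1));
E
python3 - <<'E'
from h import *
import pickle
s,c,p,d=pickle.load(open("w1.pkl","rb"))
for r in (430,452,505): print(Cs(onz("wrist",220+178/5,85+r/4,150.7,c)))
print("bar",Cs([494.5,-57.2,196])); st(); go(-42,0,235); go(-42,0,185)
E
```

```text
[-3.22783154e+01  8.93326266e-02  1.50700000e+02]
[-3.74201047e+01 -1.20349568e-02  1.50700000e+02]
[-50.00282637  -0.26009648 150.7       ]
bar [-44.17546051   0.31414811 196.        ]
t 1.5 tcp case [-18.1   0.8 292.1] F [-0.95 -0.78  0.07] T [-0.049  0.025  0.021] grip 84.7
lin [ 0.1904 -0.0799  0.0013] rot [ 0.0361 -0.0004 -0.0013]
lin [ 0.3571 -0.08    0.0013] rot [ 0.0361 -0.0004 -0.0013]
```

Run:
```python
from h import *
import pickle
s,c,p,d=pickle.load(open("w1.pkl","rb"))
P=pts("wrist",d,c)
for v in range(186,218):
    q=Cs(P[v,248:264].reshape(-1,3)); print(v, np.median(q,0).round(1), p[v,250:262].mean(0).round())
```

```text
186 [-3.170e+01  1.000e-01  1.298e+02] [140. 136. 133.]
187 [-3.270e+01  1.000e-01  1.299e+02] [140. 134. 132.]
188 [-3.340e+01  1.000e-01  1.309e+02] [135. 128. 122.]
189 [-3.430e+01  1.000e-01  1.316e+02] [135. 141. 146.]
190 [-3.530e+01  1.000e-01  1.313e+02] [138. 145. 154.]
191 [-36.3   0.  131.8] [140. 147. 155.]
192 [-37.1   0.  131.9] [119. 123. 129.]
193 [-37.4   0.  134.6] [88. 86. 85.]
194 [-37.6   0.  137.4] [81. 77. 74.]
195 [-37.7   0.  140.4] [82. 79. 76.]
196 [-37.7   1.  143.4] [81. 78. 76.]
197 [-3.790e+01  1.000e-01  1.461e+02] [78. 74. 72.]
198 [-3.820e+01  1.000e-01  1.481e+02] [120. 120. 112.]
199 [-39.1   0.  148.3] [141. 147. 154.]
200 [-40.    0.  148.6] [143. 149. 159.]
201 [-41.1  -0.  147.9] [144. 151. 159.]
202 [-41.8  -0.  148.7] [110. 110. 111.]
203 [-42.4  -0.  149.9] [136. 141. 151.]
204 [-43.4  -0.  149.7] [140. 146. 156.]
205 [-4.43e+01 -1.00e-01  1.50e+02] [138. 144. 151.]
206 [-4.530e+01 -1.000e-01  1.497e+02] [140. 147. 153.]
207 [-4.630e+01 -1.000e-01  1.496e+02] [142. 148. 155.]
208 [-4.710e+01 -1.000e-01  1.501e+02] [141. 148. 154.]
209 [-4.810e+01 -1.000e-01  1.498e+02] [141. 148. 153.]
210 [-49.3  -0.2 149.5] [145. 153. 158.]
211 [-56.7  -0.4 130.7] [136. 140. 143.]
212 [-57.8  -0.4 130.4] [139. 145. 151.]
213 [-58.9  -0.4 130.3] [140. 142. 144.]
214 [-61.   -0.5 127.4] [123. 119. 118.]
215 [-62.2  -0.5 126.8] [106. 103. 105.]
216 [-63.6  -0.5 126. ] [114. 105.  97.]
217 [-1.108e+02 -1.800e+00  1.000e-01] [182. 141.  79.]
```

Run:
```python
from h import *
p,d=capture("side");P=pts("side",d)
cv2.imwrite("pics/s2.png",cv2.resize(p[175:235,215:285,::-1],None,fx=10,fy=9,interpolation=cv2.INTER_CUBIC))
for v in range(198,216,2): print(v,[ (u,Cs(P[v,u]).round(0).tolist()) for u in range(230,243,2)])
```

```text
198 [(230, [-52.0, 51.0, 131.0]), (232, [-47.0, 54.0, 129.0]), (234, [-43.0, 50.0, 132.0]), (236, [-38.0, 51.0, 130.0]), (238, [-33.0, 49.0, 131.0]), (240, [-28.0, 50.0, 131.0]), (242, [-24.0, 46.0, 133.0])]
200 [(230, [-53.0, 44.0, 130.0]), (232, [-48.0, 47.0, 128.0]), (234, [-47.0, 8.0, 150.0]), (236, [-43.0, 5.0, 152.0]), (238, [-34.0, 43.0, 129.0]), (240, [-29.0, 38.0, 132.0]), (242, [-25.0, 36.0, 132.0])]
202 [(230, [-54.0, 36.0, 129.0]), (232, [-49.0, 35.0, 129.0]), (234, [-48.0, -2.0, 151.0]), (236, [-44.0, -2.0, 151.0]), (238, [-39.0, 2.0, 148.0]), (240, [-30.0, 30.0, 131.0]), (242, [-25.0, 30.0, 130.0])]
204 [(230, [-55.0, 26.0, 129.0]), (232, [-51.0, 11.0, 138.0]), (234, [-49.0, -8.0, 149.0]), (236, [-45.0, -11.0, 151.0]), (238, [-40.0, -9.0, 149.0]), (240, [-31.0, 24.0, 129.0]), (242, [-27.0, 21.0, 131.0])]
206 [(230, [-56.0, 14.0, 131.0]), (232, [-52.0, 4.0, 137.0]), (234, [-48.0, 3.0, 137.0]), (236, [-44.0, -8.0, 144.0]), (238, [-40.0, -9.0, 144.0]), (240, [-32.0, 13.0, 130.0]), (242, [-28.0, 12.0, 130.0])]
208 [(230, [-57.0, 4.0, 132.0]), (232, [-53.0, -6.0, 138.0]), (234, [-49.0, -6.0, 138.0]), (236, [-44.0, -8.0, 138.0]), (238, [-40.0, -9.0, 139.0]), (240, [-34.0, 1.0, 132.0]), (242, [-29.0, 4.0, 130.0])]
210 [(230, [-58.0, -3.0, 131.0]), (232, [-54.0, -9.0, 134.0]), (234, [-49.0, -9.0, 134.0]), (236, [-44.0, -7.0, 132.0]), (238, [-40.0, -8.0, 133.0]), (240, [-35.0, -7.0, 132.0]), (242, [-30.0, -5.0, 130.0])]
212 [(230, [-58.0, -11.0, 130.0]), (232, [-54.0, -13.0, 131.0]), (234, [-50.0, -14.0, 132.0]), (236, [-45.0, -14.0, 131.0]), (238, [-40.0, -15.0, 131.0]), (240, [-36.0, -17.0, 132.0]), (242, [-31.0, -14.0, 130.0])]
214 [(230, [-59.0, -17.0, 129.0]), (232, [-55.0, -18.0, 129.0]), (234, [-50.0, -20.0, 130.0]), (236, [-45.0, -19.0, 129.0]), (238, [-41.0, -20.0, 129.0]), (240, [-37.0, -25.0, 132.0]), (242, [-32.0, -21.0, 130.0])]
```

View pics/s2.png

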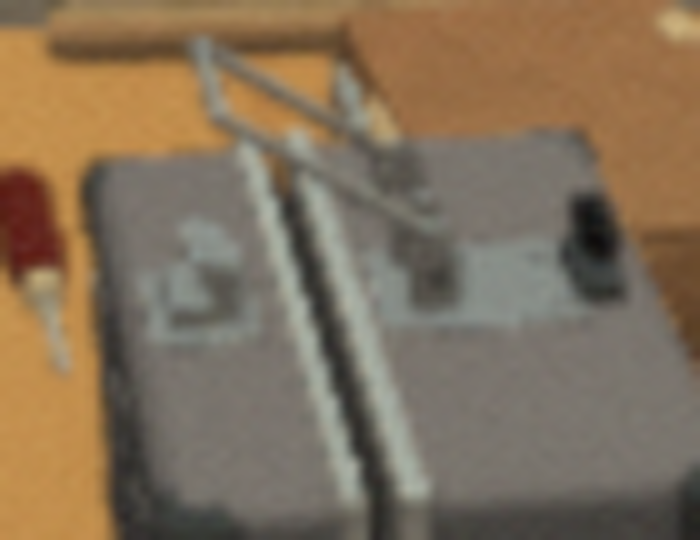

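Run:
```python
from h import *
import pickle
s,c,p,d=pickle.load(open("w1.pkl","rb"))
P=Cs(pts("wrist",d,c).reshape(-1,3)).reshape(384,512,3)
for y0,y1 in [(30,75),(-75,-30)]:
    m=(P[...,1]>y0)&(P[...,1]<y1)
    q=P[m]; g=p[m].mean(-1)
    for x in list(range(-76,-2,2))+list(range(56,74,2)):
        k=(q[:,0]>=x)&(q[:,0]<x+2)
        if k.sum()>3: print(x,np.median(q[k,2]).round(1),g[k].mean().round(), end=' | ')
    print()
# latch: central column
for v in range(95,190,3):
    print(v,[P[v,u].round(0).tolist() for u in (236,240,256,272,276)])
```

```text
-66 124.9 83.0 | -64 126.5 103.0 | -62 127.6 118.0 | -60 128.2 127.0 | -58 128.6 128.0 | -56 128.7 129.0 | -54 128.8 129.0 | -52 128.9 130.0 | -50 129.0 130.0 | -48 128.9 130.0 | -46 129.1 131.0 | -44 129.2 131.0 | -42 129.4 132.0 | -40 129.5 132.0 | -38 129.5 132.0 | -36 129.5 133.0 | -34 129.7 132.0 | -32 130.2 103.0 | -30 314.7 70.0 | -28 358.9 42.0 | -26 358.7 57.0 | -24 358.2 58.0 | -22 357.9 45.0 | -20 357.6 36.0 | -18 358.8 36.0 | -16 358.4 40.0 | -14 353.9 42.0 | -12 351.4 40.0 | -10 343.0 55.0 | -8 354.4 36.0 | -6 353.7 47.0 | -4 372.4 45.0 | 56 130.1 136.0 | 58 129.2 126.0 | 60 128.5 115.0 | 62 125.5 88.0 | 64 122.5 98.0 | 70 0.3 131.0 | 72 0.5 133.0 | 
-66 124.6 83.0 | -64 126.4 104.0 | -62 127.2 114.0 | -60 128.4 125.0 | -58 128.7 129.0 | -56 128.7 129.0 | -54 128.8 129.0 | -52 128.8 130.0 | -50 129.0 131.0 | -48 129.2 131.0 | -46 129.3 132.0 | -44 129.2 133.0 | -42 129.3 133.0 | -40 129.4 134.0 | -38 129.6 135.0 | -36 129.8 136.0 | -34 129.8 136.0 | -32 129.8 137.0 | -30 129.9 112.0 | -28 318.8 56.0 | -26 357.4 49.0 | -24 358.7 55.0 | -22 358.0 48.0 | -20 357.8 33.0 | -1
[... 3099 characters left out ...]
0, 118.0]]
173 [[-8.0, 16.0, 182.0], [-8.0, 13.0, 183.0], [-7.0, 0.0, 183.0], [-7.0, -12.0, 182.0], [-20.0, -19.0, 124.0]]
176 [[-10.0, 16.0, 185.0], [-9.0, 13.0, 186.0], [-9.0, 0.0, 185.0], [-9.0, -12.0, 186.0], [-9.0, -15.0, 184.0]]
179 [[-11.0, 16.0, 189.0], [-11.0, 13.0, 189.0], [-11.0, 0.0, 189.0], [-11.0, -12.0, 188.0], [-10.0, -15.0, 189.0]]
182 [[-13.0, 16.0, 189.0], [-13.0, 13.0, 189.0], [-13.0, 0.0, 190.0], [-12.0, -12.0, 191.0], [-12.0, -15.0, 190.0]]
185 [[-31.0, 19.0, 131.0], [-31.0, 15.0, 129.0], [-31.0, -0.0, 130.0], [-31.0, -16.0, 129.0], [-30.0, -19.0, 130.0]]
188 [[-34.0, 19.0, 130.0], [-34.0, 15.0, 131.0], [-33.0, -0.0, 131.0], [-33.0, -16.0, 130.0], [-33.0, -20.0, 130.0]]
```

```bash
sed -i 's/^O=.*/O=np.array([538.6-5,-54.6-0.3,0])/' h.py
python3 - <<'E'
from h import *
st(); go(-45,0,230); go(-45,0,185)
E
```

```text
Traceback (most recent call last):
  File "h.py", line 27, in <module>
    GD=R.from_matrix(np.stack([[0,0,-1.],X,-Y],1))
                                         ^
NameError: name 'X' is not defined
```

```bash
sed -i 's/^O=.*/O=np.array([538.6-5,-54.6-0.3,0]); X=np.array([np.cos(yaw),np.sin(yaw),0]); Y=np.array([-X[1],X[0],0])/' h.py
python3 - <<'E'
from h import *
st(); go(-45,0,230); go(-45,0,185)
E
```

```text
t 1.55 tcp case [-1.360e+01 -2.000e-01  2.923e+02] F [ 0.15 -0.76  0.65] T [0.025 0.056 0.001] grip 85.1
lin [ 0.2076 -0.1048 -0.0025] rot [ 0.0328  0.0001 -0.0014]
lin [ 0.3576 -0.1049 -0.0025] rot [ 0.0328  0.0001 -0.0014]
```

```bash
python3 -m jog '[{"linear":[0.1,-0.105,-0.002],"rotation":[0.033,0,0],"grip":68},{"linear":[0.2,-0.105,-0.002],"rotation":[0.033,0,0],"grip":68},{"linear":[0.28,-0.105,-0.002],"rotation":[0.033,0,0],"grip":68},{"linear":[0.33,-0.105,-0.002],"rotation":[0.033,0,0],"grip":68},{"linear":[0.357,-0.105,-0.002],"rotation":[0.033,0,0],"grip":68},{"linear":[0.357,-0.105,-0.002],"rotation":[0.033,0,0],"grip":68},{"linear":[0.357,-0.105,-0.002],"rotation":[0.033,0,0],"grip":68}]' 20
python3 - <<'E'
from h import *
import pickle
st(); go(-45,0,185)
s=sense();c=calibration("wrist");p,d=capture("wrist")
pickle.dump((s,c,p,d),open("w2.pkl","wb")); cv2.imwrite("pics/w2.png",cv2.resize(p[:,:,::-1],(800,600),interpolation=cv2.INTER_CUBIC))
p,d=capture("side")
cv2.imwrite("pics/s3.png",cv2.resize(p[155:235,205:295,::-1],None,fx=8,fy=7,interpolation=cv2.INTER_CUBIC))
E
```

```text
time_s: 2.13
eef_pos: [488.8, -58.8, 185.9]
ee_rot: [0.516, 0.484, 0.515, -0.483]
force: [0.3, -1.1, 0.3]
grip_width: 0.797
t 2.13 tcp case [-45.   -0.9 185.9] F [ 0.27 -1.09  0.34] T [-0.031  0.006 -0.056] grip 68.0
lin [ 0.0029  0.     -0.0031] rot [-0.0024  0.0009 -0.0028]
```

View pics/w2.png

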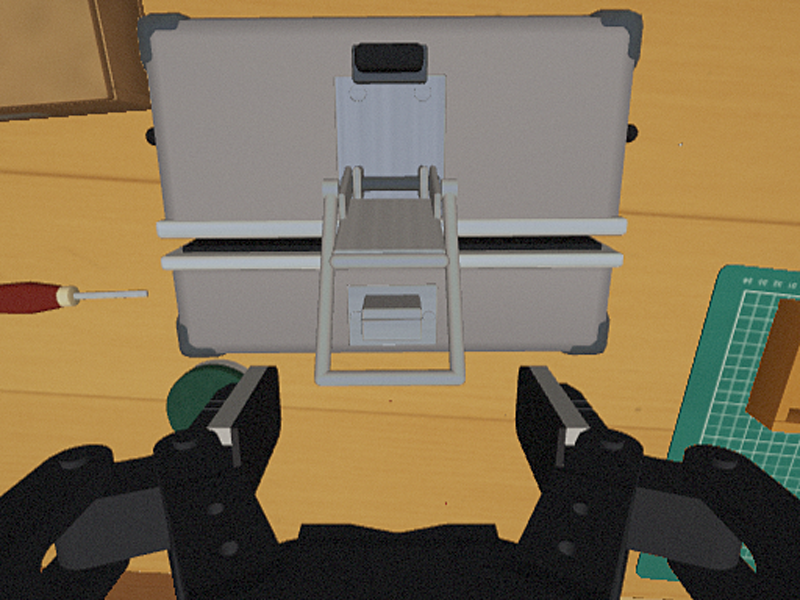

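View pics/s3.png

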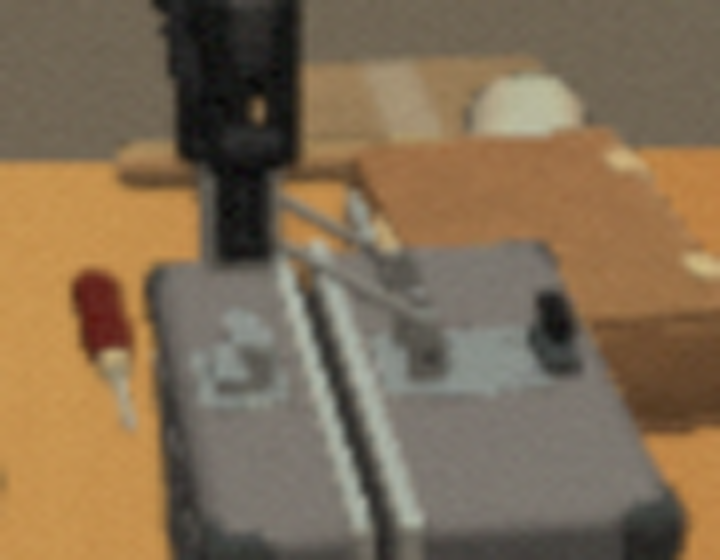

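Run:
```python
from h import *
import pickle
s,c,p,d=pickle.load(open("w2.pkl","rb"))
P=Cs(pts("wrist",d,c).reshape(-1,3)).reshape(384,512,3)
for n,q in [("bar",(-39.2,0,196)),("tipfar",(-34,34,186)),("tipfar",(-34,34,191)),("tipnear",(-56,34,188))]: print(n,proj("wrist",W(*q),c)*1.5625)
for u,v in [(240,430),(255,400),(265,375),(222,432),(275,372),(272,420),(552,430),(535,400),(525,375)]+[(390,372+2*i) for i in range(7)]+[(324,378),(458,378)]: print(u,v,P[int(v/1.5625),int(u/1.5625)].round(1))
```

```text
bar [390.78381672 377.55567675]
tipfar [275.90098504 347.42247511]
tipfar [271.94822419 353.74260092]
tipnear [279.05716682 417.98268477]
240 430 [-35.7  32.  230.2]
255 400 [-35.3  32.1 217.3]
265 375 [-34.9  33.1 203.8]
222 432 [-35.9  35.6 230.5]
275 372 [-36.9  31.9 197.1]
272 420 [-48.5  32.4 202.1]
552 430 [-37.7 -35.8 227.1]
535 400 [-38.3 -36.  211.7]
525 375 [-35.9 -35.9 201.9]
390 372 [-37.2   0.5 196.6]
390 374 [-37.3   0.4 197.5]
390 376 [-37.7   0.4 197.6]
390 378 [-38.2   0.5 197.6]
390 380 [-39.2   0.5 197.5]
390 382 [-39.4   0.5 198.1]
390 384 [-40.3   0.5 197.2]
324 378 [-38.   18.5 197.8]
458 378 [-38.4 -18.5 197.3]
```

```bash
python3 -m jog '[{"linear":[0.015,0.01,0],"rotation":[0,0,0],"grip":50},{"linear":[0.03,0.01,0],"rotation":[0,0,0],"grip":50},{"linear":[0.03,0.01,0],"rotation":[0,0,0],"grip":50},{"linear":[0.03,0.01,0],"rotation":[0,0,0],"grip":50}]' 20
python3 - <<'E'
from h import *
import pickle
st()
s=sense();c=calibration("wrist");p,d=capture("wrist")
pickle.dump((s,c,p,d),open("w3.pkl","wb")); cv2.imwrite("pics/w3.png",cv2.resize(p[200:300,150:350,::-1],None,fx=4,fy=4,interpolation=cv2.INTER_CUBIC))
E
```

```text
time_s: 2.57
eef_pos: [492.1, -58.3, 177.2]
ee_rot: [0.517, 0.484, 0.515, -0.483]
force: [-0.3, 0.4, -0.0]
grip_width: 0.591
t 2.57 tcp case [-41.7  -0.7 177.2] F [-0.33  0.37 -0.03] T [ 0.068 -0.017 -0.041] grip 50.5
```

View pics/w3.png

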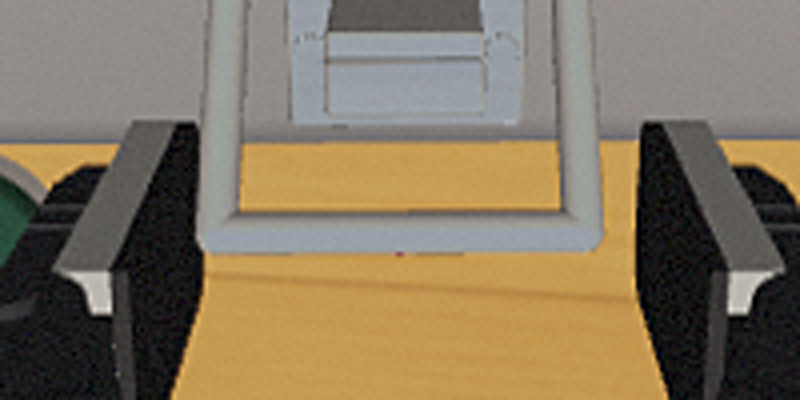

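Run:
```python
from h import *
import pickle
s,c,p,d=pickle.load(open("w3.pkl","rb"))
def onx(u,v,x):
    o,dd=ray("wrist",u,v,c); o=o-O; t=(x-o@X)/(dd@X); q=o+dd*t; return q@X,q@Y,q[2]
for u,v in [(198,122),(640,122),(135,122),(205,270),(637,290)]: print(np.round(onx(150+u/4,200+v/4,-30.7 if v<200 else -52.7),1))
for u,v in [(198,240),(602,240)]: print(Cs(onz("wrist",150+u/4,200+v/4,196,c)))
P=Cs(pts("wrist",d,c).reshape(-1,3)).reshape(384,512,3)
for v in range(252,264,2): print(v,P[v,250].round(1))
```

```text
[-30.7  22.2 187.1]
[-30.7 -25.6 187.3]
[-30.7  29.  187. ]
[-52.7  23.6 179.3]
[-52.7 -26.8 184.1]
[-40.12459418  21.15609957 196.        ]
[-40.21001507 -20.6881951  196.        ]
252 [-36.7   0.2 195.7]
254 [-37.1   0.2 196.6]
256 [-37.6   0.2 197.6]
258 [-38.4   0.2 197.7]
260 [-38.9   0.2 198.5]
262 [-40.5   0.2 197.1]
```

```bash
python3 -m jog '[{"linear":[0,-0.012,-0.004],"rotation":[0,0,0],"grip":50},{"linear":[0,-0.012,-0.004],"rotation":[0,0,0],"grip":44},{"linear":[0,-0.012,-0.004],"rotation":[0,0,0],"grip":39},{"linear":[0,-0.012,-0.004],"rotation":[0,0,0],"grip":39},{"linear":[0,-0.012,-0.004],"rotation":[0,0,0],"grip":39},{"linear":[0,-0.012,-0.004],"rotation":[0,0,0],"grip":39}]' 25
python3 - <<'E'
from h import *
import pickle
st()
s=sense();c=calibration("wrist");p,d=capture("wrist")
pickle.dump((s,c,p,d),open("w4.pkl","wb")); cv2.imwrite("pics/w4.png",cv2.resize(p[100:300,150:350,::-1],None,fx=3,fy=3,interpolation=cv2.INTER_CUBIC))
E
```

```text
time_s: 3.12
eef_pos: [488.2, -57.0, 177.4]
ee_rot: [0.517, 0.484, 0.516, -0.483]
force: [-3.9, 4.0, 2.8]
grip_width: 0.468
t 3.12 tcp case [-45.5   0.9 177.4] F [-3.94  4.    2.81] T [0.554 0.595 0.074] grip 40.0
```

View pics/w4.png

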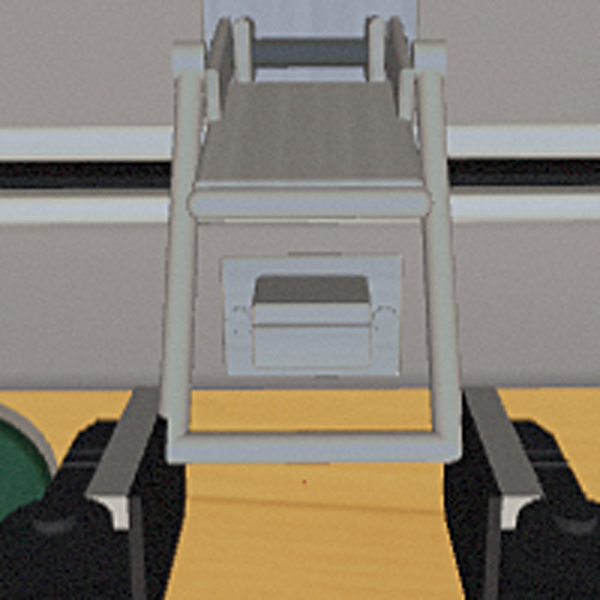

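```bash
python3 -m jog '[{"linear":[0.01,-0.005,0.002],"rotation":[0,0,0],"grip":39},{"linear":[0.02,-0.012,0.002],"rotation":[0,0,0],"grip":39},{"linear":[0.03,-0.018,0.002],"rotation":[0,0,0],"grip":39},{"linear":[0.04,-0.022,0.002],"rotation":[0,0,0],"grip":39},{"linear":[0.05,-0.027,0.002],"rotation":[0,0,0],"grip":39},{"linear":[0.06,-0.03,0.002],"rotation":[0,0,0],"grip":39},{"linear":[0.07,-0.033,0.002],"rotation":[0,0,0],"grip":39},{"linear":[0.08,-0.036,0.002],"rotation":[0,0,0],"grip":39},{"linear":[0.09,-0.038,0.002],"rotation":[0,0,0],"grip":39},{"linear":[0.1,-0.04,0.002],"rotation":[0,0,0],"grip":39},{"linear":[0.11,-0.042,0.002],"rotation":[0,0,0],"grip":39},{"linear":[0.12,-0.044,0.002],"rotation":[0,0,0],"grip":39},{"linear":[0.125,-0.045,0.002],"rotation":[0,0,0],"grip":39}]' 25
python3 - <<'E'
from h import *
import pickle
st()
s=sense();c=calibration("wrist");p,d=capture("wrist")
pickle.dump((s,c,p,d),open("w5.pkl","wb")); cv2.imwrite("pics/w5.png",cv2.resize(p[60:310,150:350,::-1],None,fx=3,fy=2.4,interpolation=cv2.INTER_CUBIC))
p,d=capture("side")
cv2.imwrite("pics/s5.png",cv2.resize(p[155:235,205:295,::-1],None,fx=8,fy=7,interpolation=cv2.INTER_CUBIC))
E
```

```text
time_s: 4.25
eef_pos: [475.0, -58.3, 139.4]
ee_rot: [0.517, 0.484, 0.516, -0.483]
force: [0.9, 5.0, 0.5]
grip_width: 0.472
t 4.25 tcp case [-58.7   0.5 139.4] F [0.9 5.  0.5] T [ 0.858 -0.157  0.09 ] grip 40.3
```

View pics/w5.png

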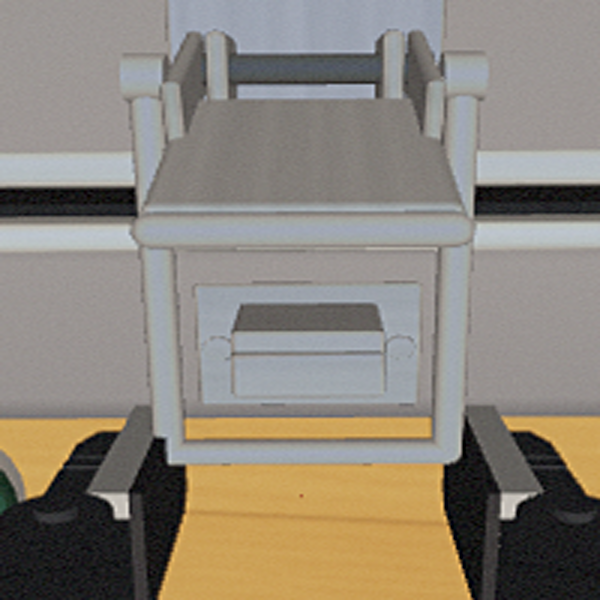

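View pics/s5.png

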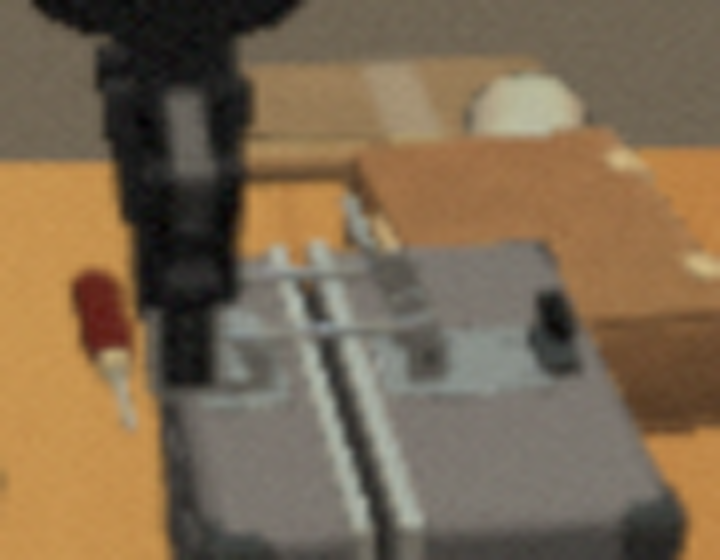

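Run:
```python
from h import *
import pickle
s,c,p,d=pickle.load(open("w5.pkl","rb"))
P=Cs(pts("wrist",d,c).reshape(-1,3)).reshape(384,512,3)
for v in range(240,254,1): print(v,P[v,240].round(1),P[v,260].round(1))
def onx(u,v,x):
    o,dd=ray("wrist",u,v,c); o=o-O; t=(x-o@X)/(dd@X); q=o+dd*t; return np.round([q@X,q@Y,q[2]],1)
for u,v in [(155,405),(470,405)]: print("tip",onx(150+u/3,60+v/2.4,Cs(s["eef_pos"])[0]+11))
for v in range(184,228,3): print("keep",v,P[v,253].round(1))
for v in range(100,165,5): print("lev",v,P[v,253].round(1), P[v,203].round(1))
```

```text
240 [-118.6   12.8    0.5] [-119.    -5.7   -0.4]
241 [-119.    12.7    1.8] [-119.7   -5.7    0.3]
242 [-120.7   12.8    0.2] [-50.   -2.8 156.3]
243 [-49.9   5.4 157.6] [-49.6  -2.8 158.2]
244 [-49.8   5.4 158.7] [-50.   -2.8 158.3]
245 [-50.5   5.4 158.2] [-50.6  -2.8 158.1]
246 [-50.1   5.3 160.1] [-50.1  -2.8 160. ]
247 [-50.5   5.3 160.1] [-50.9  -2.8 159.2]
248 [-51.1   5.3 159.8] [-51.3  -2.8 159.4]
249 [-51.5   5.3 159.9] [-51.9  -2.8 159. ]
250 [-52.    5.3 159.8] [-52.3  -2.8 159.2]
251 [-52.7   5.4 159.2] [-52.6  -2.8 159.4]
252 [-53.1   5.4 159.2] [-53.3  -2.8 158.8]
253 [-131.7   13.     0.6] [-1.319e+02 -5.700e+00  1.000e-01]
tip [-47.7  22.6 147.5]
tip [-47.7 -23.4 147.6]
keep 184 [-3.130e+01  1.000e-01  1.327e+02]
keep 187 [-3.230e+01  1.000e-01  1.345e+02]
keep 190 [-3.280e+01  1.000e-01  1.377e+02]
keep 193 [-3.280e+01  1.000e-01  1.427e+02]
keep 196 [-3.280e+01  1.000e-01  1.473e+02]
keep 199 [-3.390e+01  1.000e-01  1.482e+02]
keep 202 [-3.510e+01  1.000e-01  1.485e+02]
keep 205 [-3.660e+01  1.000e-01  1.482e+02]
keep 208 [-3.770e+01  1.000e-01  1.488e+02]
keep 21
[... 342 characters left out ...]
8.  159.5]
lev 110 [ 3.300e+00 -1.000e-01  1.607e+02] [  3.3  18.1 159.2]
lev 115 [ 1.800e+00 -1.000e-01  1.654e+02] [  1.6  18.  160.6]
lev 120 [ 4.000e-01 -1.000e-01  1.699e+02] [ -0.3  18.2 159.3]
lev 125 [-1.000e+00 -1.000e-01  1.742e+02] [ -2.   18.3 159.6]
lev 130 [-2.300e+00 -1.000e-01  1.769e+02] [ -2.4  15.8 176.1]
lev 135 [-3.50e+00 -1.00e-01  1.81e+02] [ -3.6  15.4 179.1]
lev 140 [-4.600e+00 -1.000e-01  1.845e+02] [ -4.7  14.8 183.5]
lev 145 [-5.900e+00 -1.000e-01  1.854e+02] [ -5.8  14.4 186.5]
lev 150 [-6.900e+00 -1.000e-01  1.889e+02] [ -6.8  14.  189.2]
lev 155 [-8.000e+00 -1.000e-01  1.905e+02] [ -8.2  14.1 189.5]
lev 160 [-9.700e+00 -1.000e-01  1.891e+02] [ -9.5  14.  190.4]
```

```bash
python3 -m jog '[{"linear":[0.01,-0.002,0.001],"rotation":[0,0,0],"grip":39},{"linear":[0.02,-0.002,0.001],"rotation":[0,0,0],"grip":39},{"linear":[0.03,-0.002,0.001],"rotation":[0,0,0],"grip":39},{"linear":[0.04,-0.002,0.001],"rotation":[0,0,0],"grip":39},{"linear":[0.044,-0.002,0.001],"rotation":[0,0,0],"grip":39},{"linear":[0.044,-0.002,0.001],"rotation":[0,0,0],"grip":39}]' 25
cat > look.py <<'E'
from h import *
import pickle,sys
n=sys.argv[1]
st()
s=sense();c=calibration("wrist");p,d=capture("wrist")
pickle.dump((s,c,p,d),open(f"w{n}.pkl","wb")); cv2.imwrite(f"pics/w{n}.png",cv2.resize(p[60:310,150:350,::-1],None,fx=3,fy=2.4,interpolation=cv2.INTER_CUBIC))
P=Cs(pts("wrist",d,c).reshape(-1,3)).reshape(384,512,3)
b=P[225:265,235:268].reshape(-1,3); b=b[(b[:,2]>135)&(b[:,0]<-46)]
if len(b): print("bar?",np.median(b,0),b[:,0].min(),b[:,0].max(),np.percentile(b[:,2],90))
p,d=capture("side")
cv2.imwrite(f"pics/s{n}.png",cv2.resize(p[155:235,205:295,::-1],None,fx=8,fy=7,interpolation=cv2.INTER_CUBIC))
E
python3 look.py 6
```

```text
time_s: 4.85
eef_pos: [474.5, -58.4, 126.6]
ee_rot: [0.517, 0.484, 0.516, -0.483]
force: [-1.9, 6.6, 5.9]
grip_width: 0.469
t 4.85 tcp case [-59.2   0.4 126.6] F [-1.85  6.59  5.9 ] T [0.935 0.282 0.059] grip 40.1
bar? [-51.13616117   0.99833816 146.30588438] -54.71103364914127 -49.40718511125524 147.21235088316192
```

View pics/w6.png

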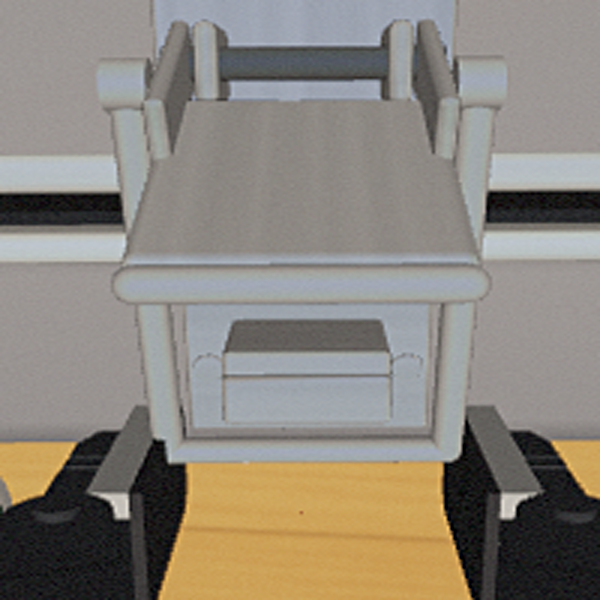

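View pics/s6.png

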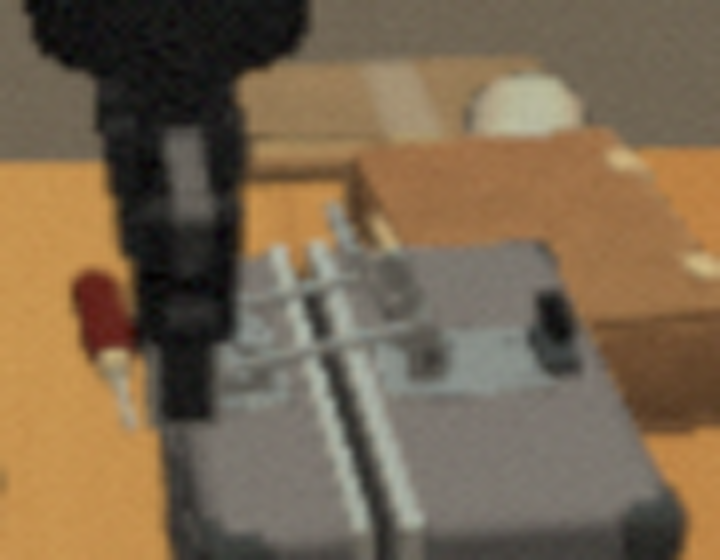

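```bash
python3 -m jog '[{"linear":[0,0.006,0.002],"rotation":[0,0,0],"grip":39},{"linear":[0,0.012,0.002],"rotation":[0,0,0],"grip":39},{"linear":[0,0.018,0.002],"rotation":[0,0,0],"grip":39},{"linear":[0,0.024,0.002],"rotation":[0,0,0],"grip":39},{"linear":[0,0.028,0.002],"rotation":[0,0,0],"grip":39},{"linear":[0,0.03,0.002],"rotation":[0,0,0],"grip":39},{"linear":[0,0.03,0.002],"rotation":[0,0,0],"grip":39}]' 25
python3 look.py 7
```

```text
time_s: 5.53
eef_pos: [481.0, -58.0, 127.1]
ee_rot: [0.515, 0.482, 0.518, -0.484]
force: [-20.6, 5.3, 20.8]
grip_width: 0.469
t 5.53 tcp case [-52.7   0.4 127.1] F [-20.63   5.28  20.81] T [7.640e-01 3.331e+00 2.000e-03] grip 40.0
bar? [-46.6300353    0.3841461  146.79643904] -47.494568863534035 -46.03059488473187 147.48446473315425
```

View pics/w7.png

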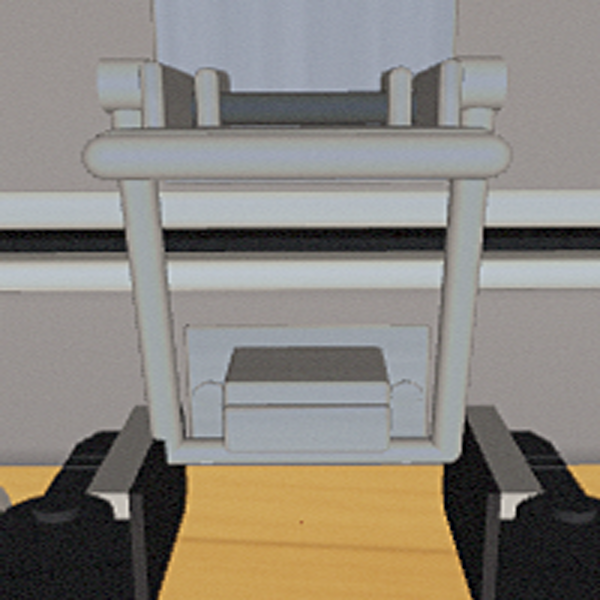

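View pics/s7.png

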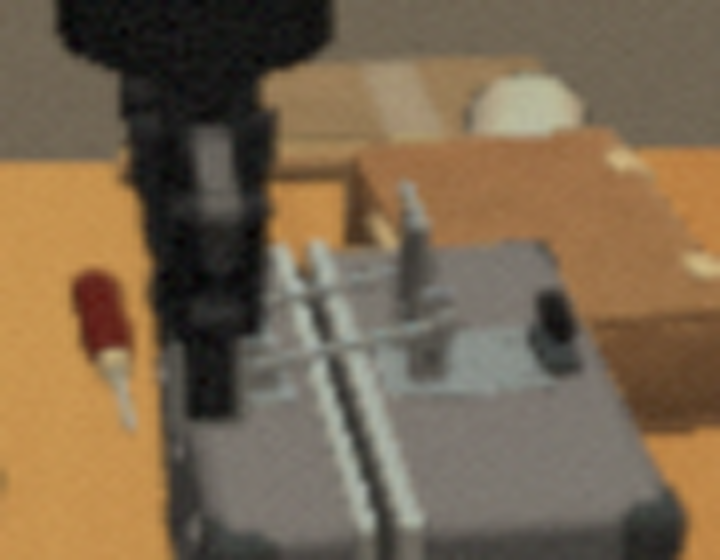

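Run:
```python
from h import *
import pickle
s,c,p,d=pickle.load(open("w7.pkl","rb"))
P=Cs(pts("wrist",d,c).reshape(-1,3)).reshape(384,512,3)
for v in range(204,256,2): print(v,P[v,212].round(1),P[v,218].round(1),P[v,240].round(1),P[v,258].round(1),p[v,240])
for v in range(240,256,2): print(v,[P[v,u].round(0).tolist() for u in (206,210,214)])
cv2.imwrite("pics/w7b.png",cv2.resize(p[190:290,190:320,::-1],None,fx=6,fy=6,interpolation=cv2.INTER_CUBIC))
p,d=capture("side");S=Cs(pts("side",d).reshape(-1,3)).reshape(384,512,3)
for z in (128,132,136,140): print(z,proj("side",W(-52.7,-35,z)))
for v in range(204,222): print(v,[S[v,u].round(0).tolist() for u in (228,230,232,234,236,238)])
```

```text
204 [-31.3  18.  131.9] [-31.4  15.4 131.6] [-31.1   5.7 132.6] [-31.   -2.2 132.8] [124 125 129]
206 [-32.2  18.1 131.9] [-32.1  15.4 132.4] [-30.9   5.6 135.8] [-31.2  -2.1 134.9] [93 87 84]
208 [-33.3  18.1 131.5] [-33.6  15.6 130.6] [-31.4   5.5 137.1] [-31.5  -2.1 136.8] [97 92 87]
210 [-34.5  18.3 130.6] [-34.   15.4 132.2] [-31.4   5.4 139.5] [-31.4  -2.1 139.5] [97 94 87]
212 [-35.3  18.3 131.1] [-35.5  15.7 130.6] [-31.6   5.3 141.4] [-31.5  -2.1 141.7] [93 90 86]
214 [-36.3  18.3 130.8] [-36.   15.6 131.7] [-31.7   5.2 143.7] [-31.5  -2.  144.3] [97 95 90]
216 [-37.3  18.4 130.8] [-37.1  15.6 131.4] [-31.9   5.2 145.3] [-32.   -2.  145.2] [99 95 92]
218 [-38.5  18.5 130.2] [-37.9  15.6 131.6] [-32.    5.1 147.4] [-32.   -2.  147.3] [97 92 88]
220 [-39.3  18.5 130.5] [-38.8  15.6 131.8] [-32.8   5.1 147.6] [-32.3  -2.  148.8] [163 166 164]
222 [-40.5  18.6 130. ] [-39.   15.4 133.7] [-33.2   5.  148.5] [-33.6  -2.  147.5] [157 163 171]
224 [-41.5  18.6 130. ] [-40.5  15.6 132.5] [-33.9   5.  148.9] [-33.7  -2.  149.4] [162 167 175]
226 [-42.1  18.5 130.8] [-41.3  15.6 132.8]
[... 4001 characters left out ...]
20.0, 123.0], [-55.0, -30.0, 129.0], [-51.0, -30.0, 129.0], [-47.0, -34.0, 131.0], [-42.0, -33.0, 130.0], [-38.0, -34.0, 131.0]]
218 [[-59.0, -20.0, 121.0], [-55.0, -32.0, 128.0], [-51.0, -35.0, 130.0], [-47.0, -35.0, 129.0], [-43.0, -37.0, 130.0], [-38.0, -38.0, 130.0]]
219 [[-59.0, -22.0, 119.0], [-56.0, -37.0, 128.0], [-52.0, -41.0, 130.0], [-47.0, -39.0, 129.0], [-43.0, -40.0, 129.0], [-39.0, -42.0, 130.0]]
220 [[-59.0, -18.0, 114.0], [-56.0, -41.0, 129.0], [-52.0, -42.0, 129.0], [-48.0, -44.0, 130.0], [-43.0, -44.0, 129.0], [-39.0, -46.0, 130.0]]
221 [[-59.0, -18.0, 111.0], [-57.0, -43.0, 127.0], [-53.0, -47.0, 129.0], [-48.0, -45.0, 128.0], [-44.0, -47.0, 129.0], [-40.0, -50.0, 130.0]]
```

View pics/w7b.png

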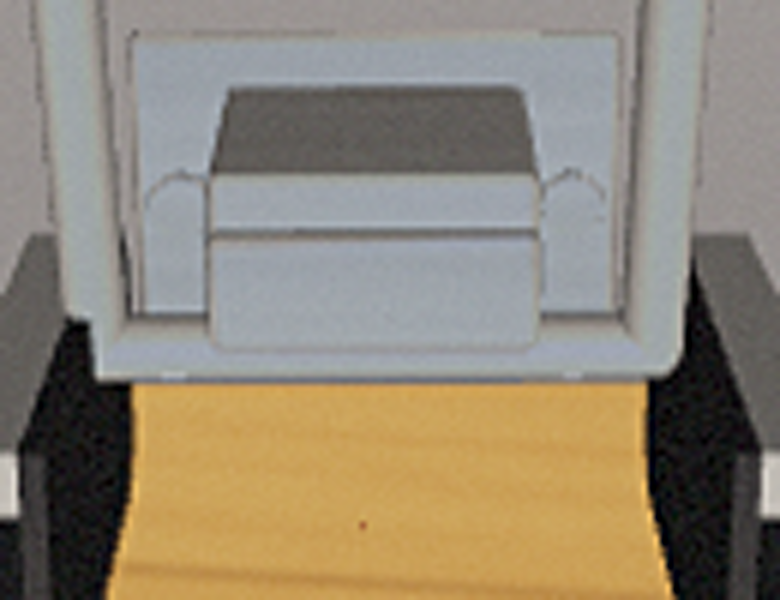

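```bash
python3 -m jog '[{"linear":[0,-0.012,0.001],"rotation":[0,0,0],"grip":39},{"linear":[0.006,-0.014,0.001],"rotation":[0,0,0],"grip":39},{"linear":[0.007,-0.014,0.001],"rotation":[0,0,0],"grip":39}]' 25
python3 look.py 8
python3 - <<'E'
from h import *
go(-50.5,0,125)
E
```

```text
time_s: 5.93
eef_pos: [477.3, -58.4, 126.6]
ee_rot: [0.516, 0.483, 0.517, -0.483]
force: [-7.4, 7.7, 21.1]
grip_width: 0.466
t 5.93 tcp case [-56.4   0.3 126.6] F [-7.43  7.74 21.1 ] T [1.299 1.02  0.04 ] grip 39.8
bar? [-48.4973356    1.09521313 146.42693642] -51.28294463312234 -46.79642938659544 147.18565330067406
lin [0.0053 0.0197 0.0009] rot [ 0.0012 -0.0028  0.004 ]
```

View pics/w8.png

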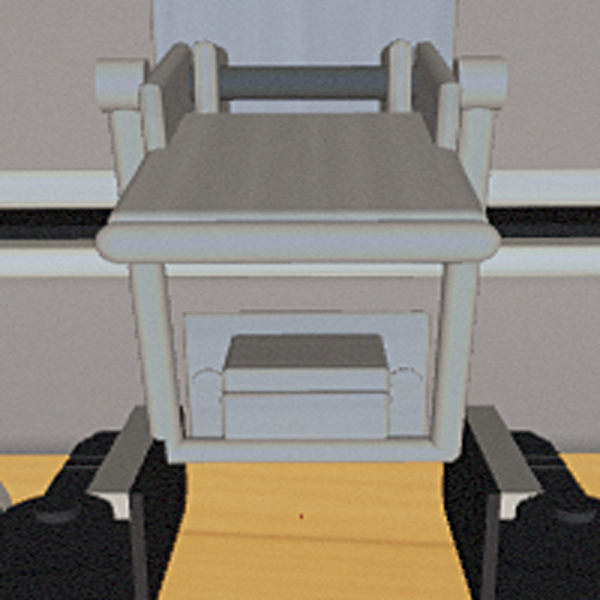

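```bash
python3 -m jog '[{"linear":[-0.003,0,0.002],"rotation":[0,0,0],"grip":39},{"linear":[-0.003,0,0.002],"rotation":[0,0,0],"grip":50},{"linear":[-0.003,0,0.002],"rotation":[0,0,0],"grip":50},{"linear":[-0.02,0,0.002],"rotation":[0,0,0],"grip":50},{"linear":[-0.02,0,0.002],"rotation":[0,0,0],"grip":44},{"linear":[-0.02,0,0.002],"rotation":[0,0,0],"grip":39},{"linear":[-0.02,0,0.002],"rotation":[0,0,0],"grip":39},{"linear":[-0.02,0,0.002],"rotation":[0,0,0],"grip":39},{"linear":[-0.02,0,0.002],"rotation":[0,0,0],"grip":39}]' 25
python3 look.py 9
```

```text
time_s: 6.78
eef_pos: [477.3, -58.3, 132.4]
ee_rot: [0.515, 0.483, 0.518, -0.483]
force: [0.4, 4.9, 0.4]
grip_width: 0.466
t 6.78 tcp case [-56.4   0.3 132.4] F [0.36 4.92 0.38] T [ 0.915 -0.059 -0.042] grip 39.8
bar? [-48.35765057   0.73758689 146.51204516] -50.82952210068488 -46.37438843794453 147.4084727196816
```

View pics/w9.png

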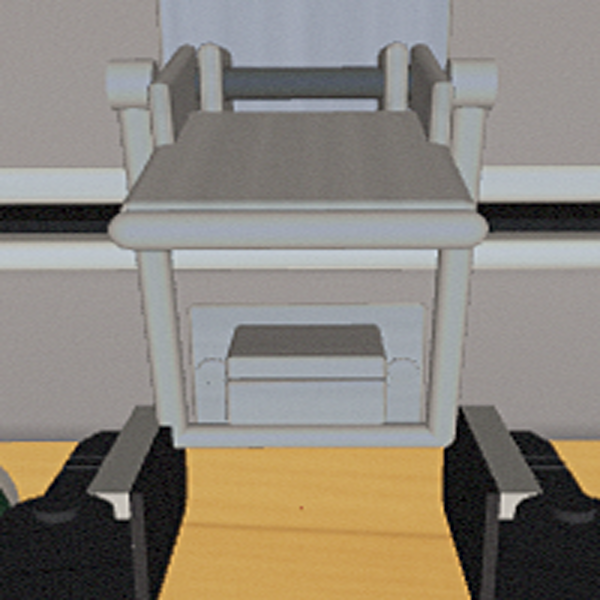

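```bash
python3 -m jog '[{"linear":[0.006,-0.002,0.001],"rotation":[0,0,0],"grip":39},{"linear":[0.006,0,0.001],"rotation":[0,0,0],"grip":39},{"linear":[0.006,0.005,0.001],"rotation":[0,0,0],"grip":39},{"linear":[0.006,0.01,0.001],"rotation":[0,0,0],"grip":39},{"linear":[0.006,0.015,0.001],"rotation":[0,0,0],"grip":39},{"linear":[0.006,0.018,0.001],"rotation":[0,0,0],"grip":39},{"linear":[0.006,0.019,0.001],"rotation":[0,0,0],"grip":39}]' 25
python3 look.py 10
```

```text
time_s: 7.47
eef_pos: [482.1, -57.8, 130.0]
ee_rot: [0.514, 0.483, 0.519, -0.483]
force: [-4.1, 3.6, -0.7]
grip_width: 0.469
t 7.47 tcp case [-51.6   0.5 130. ] F [-4.14  3.61 -0.72] T [ 0.635  0.662 -0.099] grip 40.0
```

View pics/w10.png

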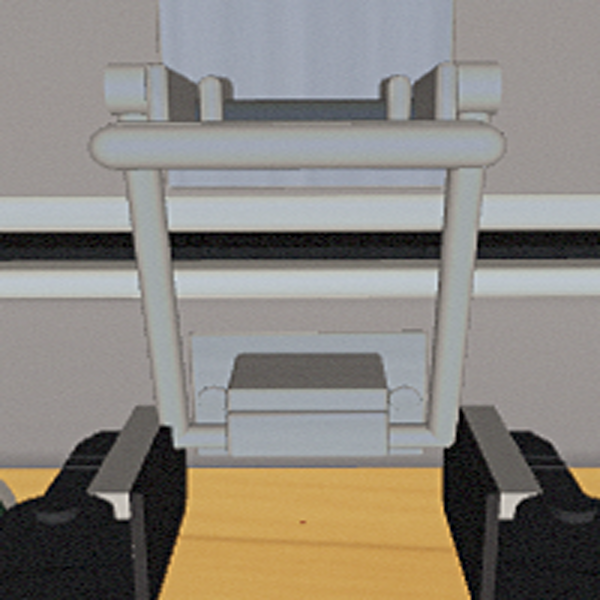

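View pics/s10.png

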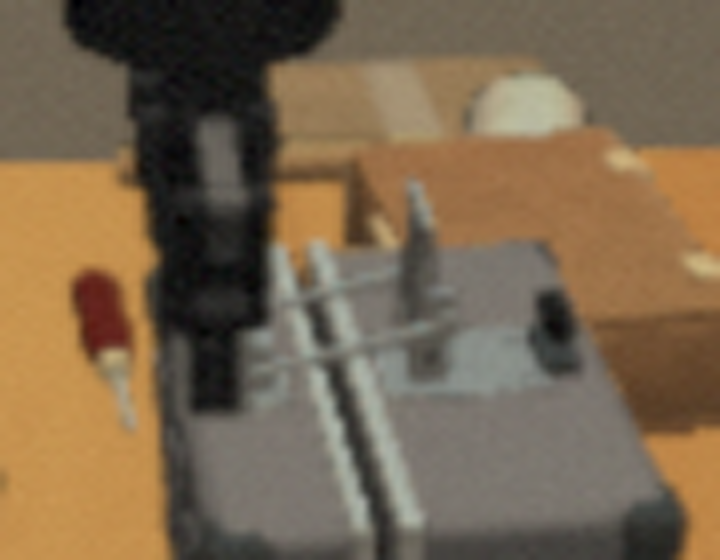

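```bash
python3 -m jog '[{"linear":[0,0.006,0.001],"rotation":[0,0,0],"grip":39},{"linear":[0,0.007,0.001],"rotation":[0,0,0],"grip":39},{"linear":[0,0.007,0.002],"rotation":[0,0,0],"grip":52},{"linear":[0,0.006,0.002],"rotation":[0,0,0],"grip":60},{"linear":[0,0.005,0.002],"rotation":[0,0,0],"grip":60}]' 25
python3 look.py 11
```

```text
time_s: 7.98
eef_pos: [483.9, -58.7, 130.3]
ee_rot: [0.514, 0.483, 0.518, -0.483]
force: [-0.1, 0.3, 0.3]
grip_width: 0.703
t 7.98 tcp case [-49.8  -0.5 130.3] F [-0.08  0.29  0.35] T [ 0.026 -0.026 -0.033] grip 60.0
```

View pics/w11.png

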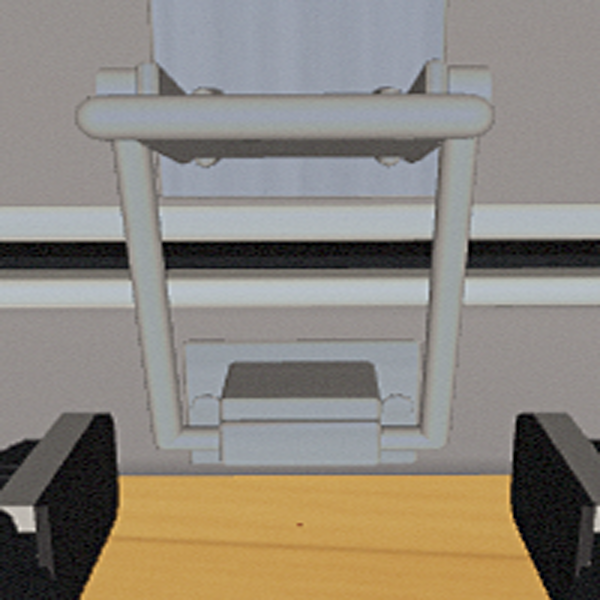

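```bash
python3 -m jog '[{"linear":[-0.06,0,0.001],"rotation":[0,0,0],"grip":60},{"linear":[-0.18,0,0.001],"rotation":[0,0,0],"grip":60},{"linear":[-0.3,0,0],"rotation":[0,0,0],"grip":60},{"linear":[-0.35,0,-0.001],"rotation":[0,0,0],"grip":20},{"linear":[-0.35,0.05,-0.001],"rotation":[0.006,0,0],"grip":0},{"linear":[-0.35,0.1,-0.002],"rotation":[0.006,0,0],"grip":0},{"linear":[-0.35,0.12,-0.002],"rotation":[0.006,0,0],"grip":0},{"linear":[-0.35,0.12,-0.002],"rotation":[0.006,0,0],"grip":0},{"linear":[-0.35,0.12,-0.002],"rotation":[0.006,0,0],"grip":0}]' 25
python3 - <<'E'
from h import *
import pickle
st(); go(-6,0,176)
s=sense();c=calibration("wrist");p,d=capture("wrist")
pickle.dump((s,c,p,d),open("w12.pkl","wb")); cv2.imwrite("pics/w12.png",cv2.resize(p[:,:,::-1],(800,600),interpolation=cv2.INTER_CUBIC))
p,d=capture("side")
cv2.imwrite("pics/s12.png",cv2.resize(p[155:235,205:295,::-1],None,fx=8,fy=7,interpolation=cv2.INTER_CUBIC))
E
```

```text
time_s: 8.83
eef_pos: [519.8, -55.9, 234.7]
ee_rot: [0.513, 0.483, 0.518, -0.484]
force: [-0.4, 0.4, -0.3]
grip_width: -0.002
t 8.83 tcp case [-1.380e+01 -1.000e-01  2.347e+02] F [-0.44  0.36 -0.29] T [0.019 0.027 0.01 ] grip -0.2
lin [0.1954 0.0271 0.0003] rot [-0.0049 -0.0077  0.0108]
```

View pics/w12.png

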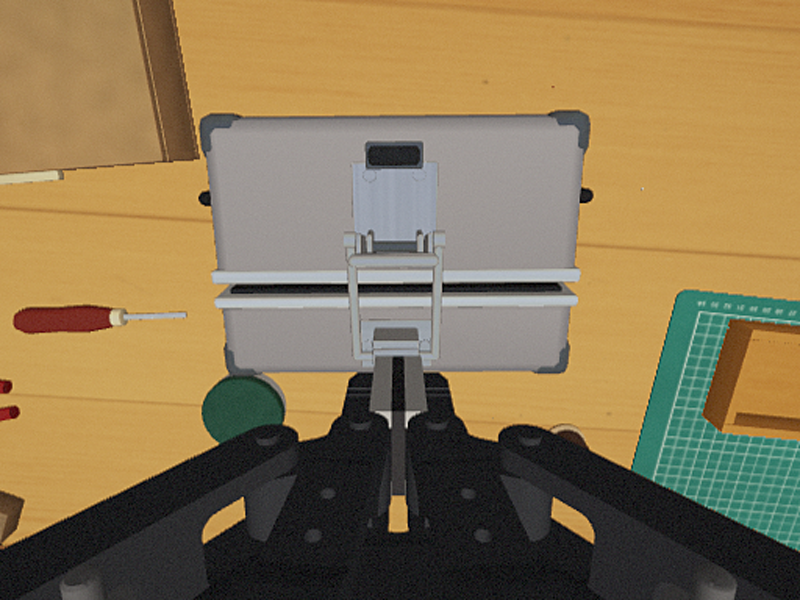

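View pics/s12.png

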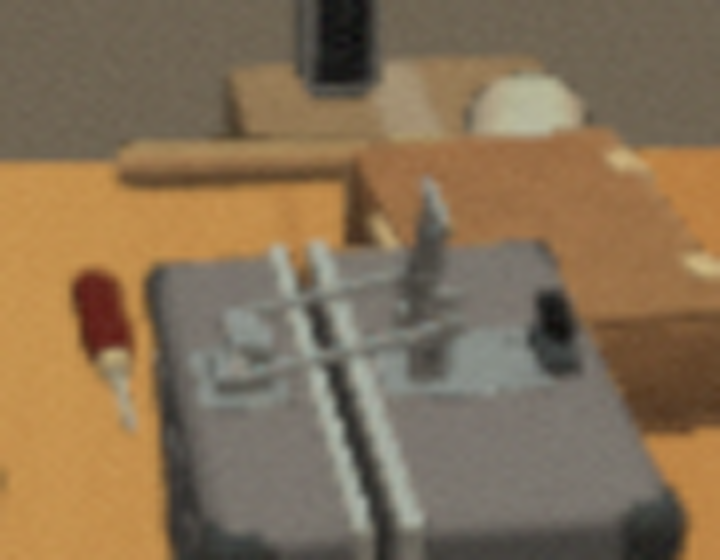

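```bash
python3 -m jog '[{"linear":[0.08,0.015,0],"rotation":[-0.005,-0.008,0.011],"grip":0},{"linear":[0.16,0.02,0],"rotation":[-0.005,-0.008,0.011],"grip":0},{"linear":[0.185,0.025,0],"rotation":[-0.005,-0.008,0.011],"grip":0},{"linear":[0.185,0.03,0],"rotation":[-0.005,-0.008,0.011],"grip":0},{"linear":[0.185,0.04,0],"rotation":[-0.005,-0.008,0.011],"grip":0},{"linear":[0.185,0.048,0],"rotation":[-0.005,-0.008,0.011],"grip":0},{"linear":[0.185,0.055,0],"rotation":[-0.005,-0.008,0.011],"grip":0},{"linear":[0.185,0.062,0],"rotation":[-0.005,-0.008,0.011],"grip":0},{"linear":[0.185,0.07,0],"rotation":[-0.005,-0.008,0.011],"grip":0}]' 25
python3 look.py 13
```

```text
time_s: 9.68
eef_pos: [540.6, -54.5, 180.0]
ee_rot: [0.517, 0.483, 0.516, -0.483]
force: [-2.1, -0.3, 2.2]
grip_width: 0.001
t 9.68 tcp case [ 7.0e+00 -1.0e-01  1.8e+02] F [-2.11 -0.34  2.2 ] T [-0.083  0.368 -0.028] grip 0.1
```

View pics/w13.png

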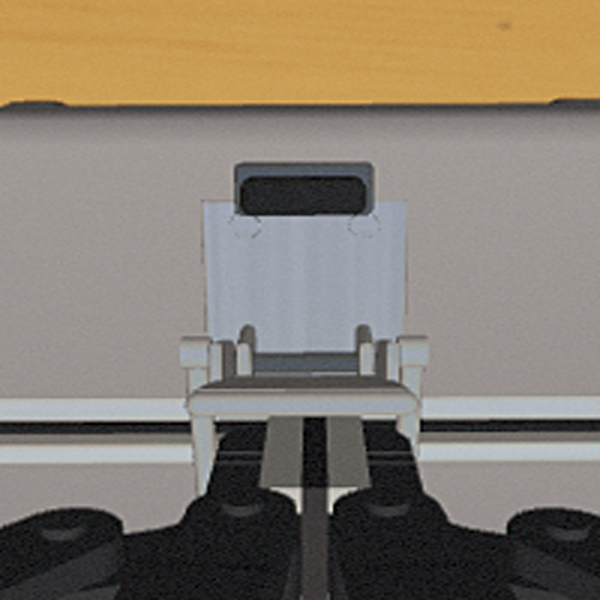

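View pics/s13.png

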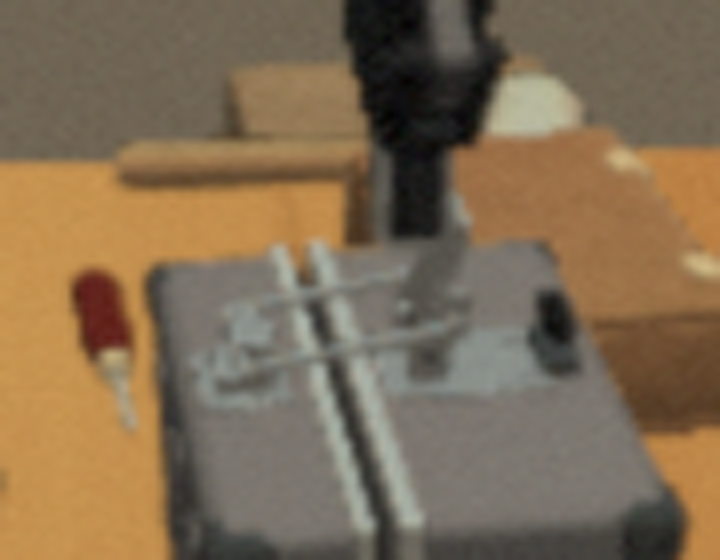

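```bash
python3 -m jog '[{"linear":[0,0.01,0],"rotation":[0,0,0],"grip":0},{"linear":[0,0.018,0],"rotation":[0,0,0],"grip":0},{"linear":[0.001,0.026,0],"rotation":[0,0,0],"grip":0},{"linear":[0.003,0.035,0],"rotation":[0,0,0],"grip":0},{"linear":[0.007,0.042,0],"rotation":[0,0,0],"grip":0},{"linear":[0.012,0.05,0],"rotation":[0,0,0],"grip":0},{"linear":[0.017,0.057,0],"rotation":[0,0,0],"grip":0},{"linear":[0.017,0.057,0],"rotation":[0,0,0],"grip":0}]' 25
python3 look.py 14
```

```text
time_s: 10.45
eef_pos: [557.7, -53.2, 174.3]
ee_rot: [0.516, 0.483, 0.516, -0.483]
force: [-4.2, 0.4, 0.3]
grip_width: 0.001
t 10.45 tcp case [2.420e+01 1.000e-01 1.743e+02] F [-4.19  0.43  0.29] T [ 0.001  0.726 -0.001] grip 0.1
```

View pics/s14.png

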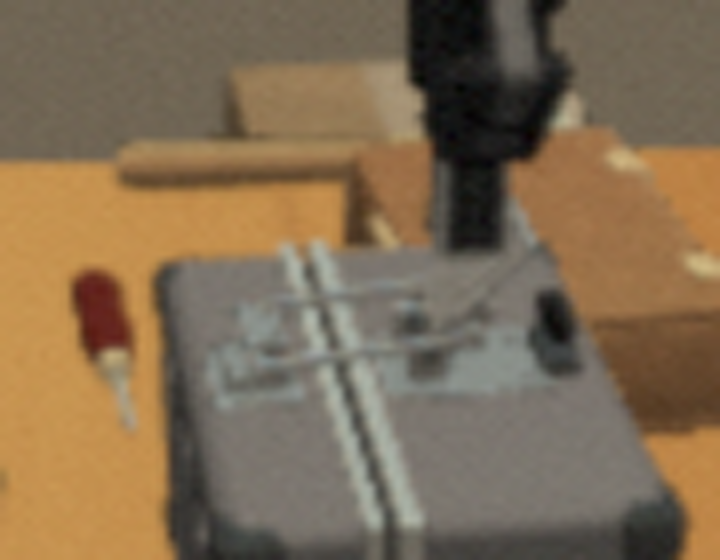

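```bash
python3 -m jog '[{"linear":[0.006,0.01,0],"rotation":[0,0,0],"grip":0},{"linear":[0.014,0.019,0],"rotation":[0,0,0],"grip":0},{"linear":[0.024,0.027,0],"rotation":[0,0,0],"grip":0},{"linear":[0.035,0.034,0],"rotation":[0,0,0],"grip":0},{"linear":[0.046,0.04,0],"rotation":[0,0,0],"grip":0},{"linear":[0.054,0.044,0],"rotation":[0,0,0],"grip":0},{"linear":[0.06,0.046,0],"rotation":[0,0,0],"grip":0},{"linear":[0.06,0.046,0],"rotation":[0,0,0],"grip":0}]' 25
python3 look.py 15
```

```text
time_s: 11.22
eef_pos: [571.8, -52.3, 156.2]
ee_rot: [0.517, 0.484, 0.516, -0.483]
force: [0.5, -1.0, 1.3]
grip_width: -0.0
t 11.22 tcp case [ 38.3   0.  156.2] F [ 0.49 -1.01  1.32] T [-0.004 -0.024 -0.012] grip -0.0
```

View pics/s15.png

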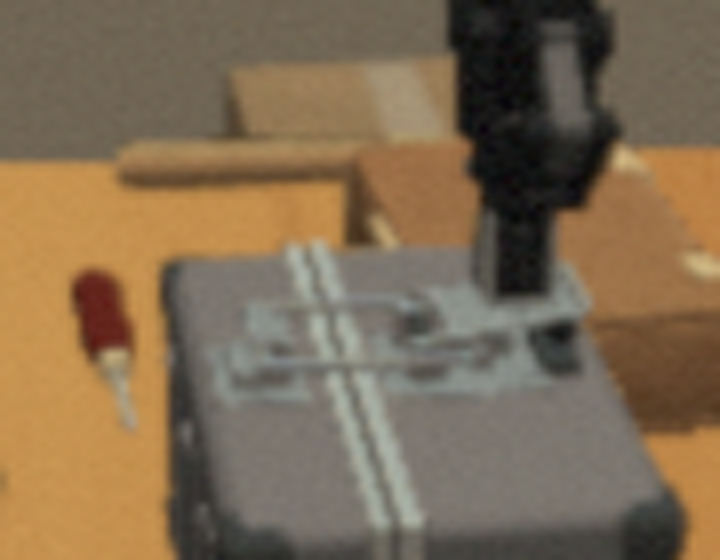

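View pics/w15.png

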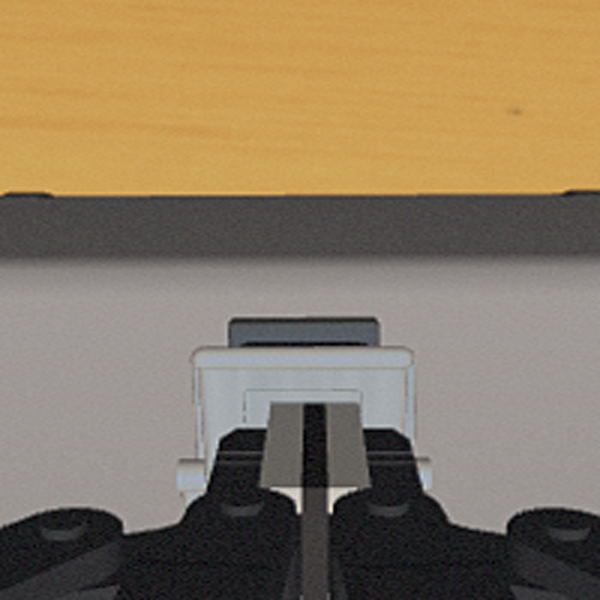

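```bash
python3 -m jog '[{"linear":[-0.006,0.01,0],"rotation":[0,0,0],"grip":0},{"linear":[-0.006,0.024,0],"rotation":[0,0,0],"grip":0},{"linear":[-0.002,0.024,0],"rotation":[0,0,0],"grip":0},{"linear":[0.003,0.024,0],"rotation":[0,0,0],"grip":0},{"linear":[0.007,0.024,0],"rotation":[0,0,0],"grip":0},{"linear":[0.01,0.024,0],"rotation":[0,0,0],"grip":0},{"linear":[0.013,0.024,0],"rotation":[0,0,0],"grip":0},{"linear":[0.013,0.024,0],"rotation":[0,0,0],"grip":0}]' 25
python3 -c "
from h import *
st()"
```

```text
time_s: 11.98
eef_pos: [578.8, -51.9, 152.4]
ee_rot: [0.517, 0.483, 0.516, -0.483]
force: [0.0, -0.1, 0.4]
grip_width: 0.001
t 11.98 tcp case [ 45.3  -0.  152.4] F [ 0.05 -0.1   0.42] T [-0.024 -0.021 -0.026] grip 0.1
```

```bash
python3 -m jog '[{"linear":[0.003,0,0],"rotation":[0,0,0],"grip":0},{"linear":[0.006,0,0],"rotation":[0,0,0],"grip":0},{"linear":[0.009,0,0],"rotation":[0,0,0],"grip":0},{"linear":[0.012,0,0],"rotation":[0,0,0],"grip":0},{"linear":[0.012,0,0],"rotation":[0,0,0],"grip":0}]' 25
python3 look.py 16
```

```text
time_s: 12.4
eef_pos: [579.0, -52.0, 148.9]
ee_rot: [0.517, 0.484, 0.516, -0.483]
force: [2.2, 0.6, 2.6]
grip_width: 0.0
t 12.4 tcp case [ 4.550e+01 -1.000e-01  1.489e+02] F [2.23 0.55 2.55] T [ 0.005 -0.234  0.044] grip 0.0
```

View pics/s16.png

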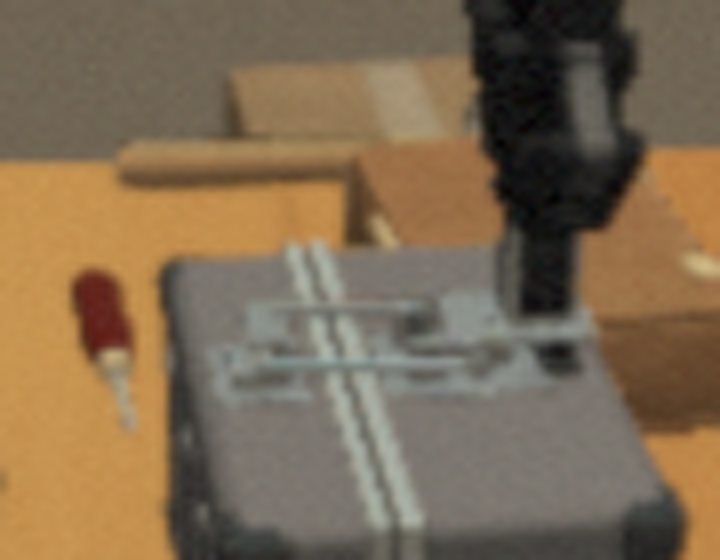

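```bash
for i in 1; do python3 -m jog '[{"linear":[0.003,0,0],"rotation":[0,0,0],"grip":0},{"linear":[0.005,0,0],"rotation":[0,0,0],"grip":0},{"linear":[0.005,0,0],"rotation":[0,0,0],"grip":0}]' 25; done; python3 -c "
from h import *
st()"
```

```text
time_s: 12.75
eef_pos: [579.1, -52.0, 147.6]
ee_rot: [0.517, 0.484, 0.516, -0.483]
force: [2.7, 0.2, 3.9]
grip_width: 0.0
t 12.75 tcp case [ 4.560e+01 -1.000e-01  1.476e+02] F [2.68 0.21 3.93] T [ 0.116 -0.343  0.039] grip 0.0
```

```bash
python3 -m jog '[{"linear":[0.003,0,0],"rotation":[0,0,0],"grip":0},{"linear":[0.004,0,0],"rotation":[0,0,0],"grip":0},{"linear":[0.004,0,0],"rotation":[0,0,0],"grip":0}]' 25; python3 -c "
from h import *
st()"
```

```text
time_s: 13.0
eef_pos: [579.2, -52.0, 146.5]
ee_rot: [0.517, 0.484, 0.515, -0.483]
force: [1.7, 1.3, 5.3]
grip_width: -0.002
t 13.0 tcp case [ 4.570e+01 -1.000e-01  1.465e+02] F [1.73 1.33 5.33] T [ 0.12  -0.327 -0.025] grip -0.2
```

```bash
python3 -m jog '[{"linear":[0.003,0,0],"rotation":[0,0,0],"grip":0},{"linear":[0.004,0,0],"rotation":[0,0,0],"grip":0},{"linear":[0.004,0,0],"rotation":[0,0,0],"grip":0}]' 25; python3 -c "
from h import *
st()"
```

```text
time_s: 13.25
eef_pos: [579.4, -52.0, 146.0]
ee_rot: [0.517, 0.484, 0.515, -0.483]
force: [0.0, 0.9, 10.1]
grip_width: -0.002
t 13.25 tcp case [ 4.59e+01 -1.00e-01  1.46e+02] F [ 0.03  0.88 10.06] T [ 0.206  0.075 -0.034] grip -0.2
```

```bash
python3 -m jog '[{"linear":[0.002,0,0],"rotation":[0,0,0],"grip":0},{"linear":[0.0035,0,0],"rotation":[0,0,0],"grip":0},{"linear":[0.0035,0,0],"rotation":[0,0,0],"grip":0},{"linear":[0.0035,0,0],"rotation":[0,0,0],"grip":0}]' 25; python3 -c "
from h import *
st()"
```

```text
time_s: 13.58
eef_pos: [579.4, -52.0, 145.9]
ee_rot: [0.517, 0.484, 0.515, -0.483]
force: [-2.2, 1.1, 12.4]
grip_width: 0.002
t 13.58 tcp case [ 4.590e+01 -1.000e-01  1.459e+02] F [-2.19  1.13 12.36] T [0.182 0.346 0.014] grip 0.1
```

```bash
python3 -m jog '[{"linear":[0.003,-0.0005,0],"rotation":[0,0,0],"grip":0},{"linear":[0.0044,-0.0005,0],"rotation":[0,0,0],"grip":0},{"linear":[0.0044,-0.0005,0],"rotation":[0,0,0],"grip":0},{"linear":[0.0044,-0.0005,0],"rotation":[0,0,0],"grip":0}]' 25; python3 -c "
from h import *
st()"
```

```text
time_s: 13.92
eef_pos: [579.4, -52.0, 145.9]
ee_rot: [0.518, 0.484, 0.515, -0.482]
force: [-1.9, 1.9, 13.5]
grip_width: -0.0
t 13.92 tcp case [ 4.590e+01 -1.000e-01  1.459e+02] F [-1.92  1.89 13.48] T [ 0.246  0.379 -0.059] grip -0.0
```

```bash
python3 -m jog '[{"linear":[0.004,0,0],"rotation":[0,0,0],"grip":0},{"linear":[0.0053,0,0],"rotation":[0,0,0],"grip":0},{"linear":[0.0053,0,0],"rotation":[0,0,0],"grip":0},{"linear":[0.0053,0,0],"rotation":[0,0,0],"grip":0}]' 25; python3 -c "
from h import *
st()"
```

```text
time_s: 14.25
eef_pos: [579.5, -52.0, 145.8]
ee_rot: [0.518, 0.484, 0.514, -0.482]
force: [-3.6, 1.0, 15.2]
grip_width: 0.003
t 14.25 tcp case [ 4.590e+01 -1.000e-01  1.458e+02] F [-3.63  1.05 15.18] T [0.315 0.638 0.011] grip 0.2
```

```bash
python3 -m jog '[{"linear":[-0.01,0,0],"rotation":[0,0,0],"grip":0},{"linear":[-0.08,0,0],"rotation":[0,0,0],"grip":0},{"linear":[-0.2,0,0],"rotation":[0,0,0],"grip":0},{"linear":[-0.35,-0.1,0],"rotation":[0,0,0],"grip":0},{"linear":[-0.4,-0.2,0],"rotation":[0,0,0],"grip":0},{"linear":[-0.4,-0.2,0],"rotation":[0,0,0],"grip":0},{"linear":[-0.4,-0.2,0],"rotation":[0,0,0],"grip":0}]' 25
python3 - <<'E'
from h import *
st()
c=calibration("wrist");p,d=capture("wrist")
cv2.imwrite("pics/w20.png",cv2.resize(p[:,:,::-1],(800,600),interpolation=cv2.INTER_CUBIC))
P=Cs(pts("wrist",d,c).reshape(-1,3)).reshape(384,512,3)
m=(abs(P[...,1])<10)&(P[...,2]>140)&(P[...,2]<170)
q=P[m]
for x in range(-50,66,4):
    k=(q[:,0]>=x)&(q[:,0]<x+4)
    if k.sum()>3: print(x,np.median(q[k,2]).round(1),end=' | ')
p,d=capture("side"); cv2.imwrite("pics/side20.png",p[:,:,::-1])
cv2.imwrite("pics/s20.png",cv2.resize(p[155:235,205:295,::-1],None,fx=8,fy=7,interpolation=cv2.INTER_CUBIC))
E
```

```text
time_s: 14.83
eef_pos: [518.1, -55.9, 266.6]
ee_rot: [0.519, 0.484, 0.514, -0.482]
force: [0.8, 0.1, -0.4]
grip_width: 0.002
t 14.83 tcp case [-1.560e+01  1.000e-01  2.666e+02] F [ 0.77  0.13 -0.39] T [-0.008  0.041  0.012] grip 0.2
-42 150.8 | -38 150.9 | -34 150.4 | -30 148.3 | 6 146.4 | 10 146.6 | 14 147.4 | 18 149.5 | 22 149.5 | 26 149.2 | 30 149.4 | 34 149.4 | 38 148.9 | 42 149.0 | 46 148.8 | 50 148.5 | 54 148.6 | 58 149.6 |
```

View pics/w20.png

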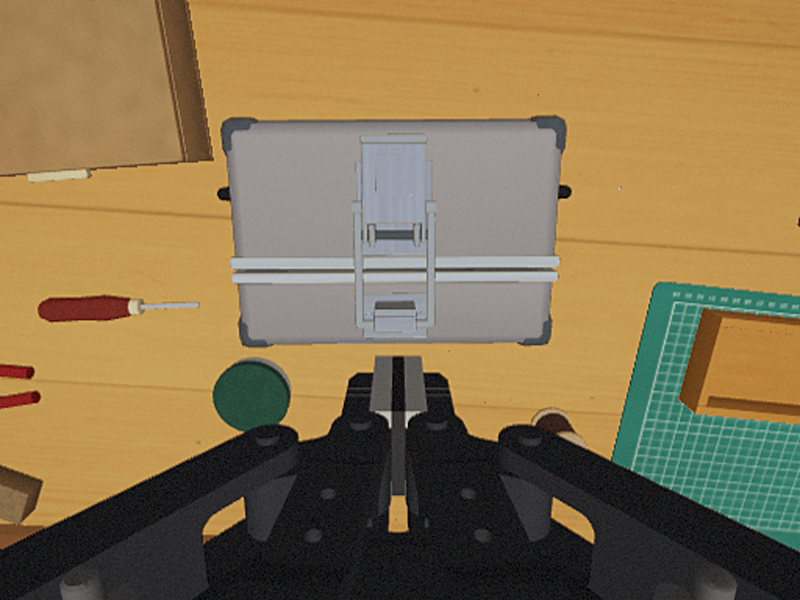

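View pics/s20.png

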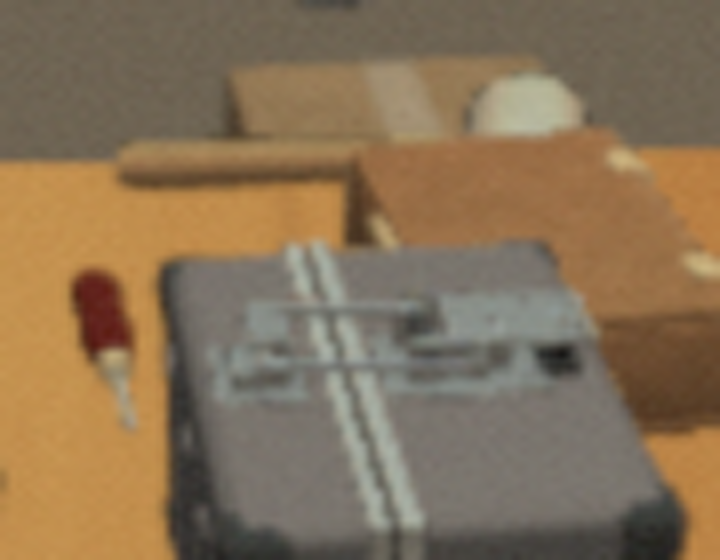

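View pics/side20.png

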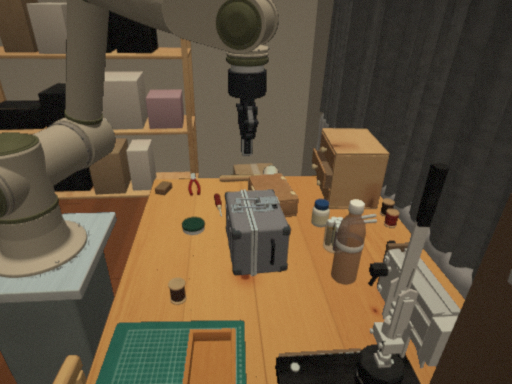

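```bash
python3 -c "
from rig import *
print(finish_job())"
```

```text
the job is handed in; nothing more can be done
None
```

The case is latched and handed in at about 15 s of the 58 s allowed. I lowered the loop in front of the keeper and drew its bar in behind the lip. Then I swung the lever past centre with the shut fingers and pressed the plate down.

**Final press:** the rubber cap yielded about 3 mm at under 6 N. It then bore solid, with less than 0.2 mm more movement as the force rose to 15.2 N downward (15.6 N in all). The lever came back up to about level after I let go.

**Last pictures:** the bar is under the keeper's lip, the lever lies flat at about 149 mm, and the lid gap is closed down to a thin line. The bystanders in view look to be in their original places, and the gripper is clear, reading about zero force.

**One thing that went wrong:** on the first try at drawing the bar in, the fingertips rested on the lid and the bar caught the edge of the keeper's lip. The wrist then read about 21 N towards the robot and 21 N up, about 30 N in total. I take the upward part to be the lid and the sideways part the keeper. That would leave the keeper under 25 N, but I could not measure the two separately. I backed off, regripped 6 mm higher, and the second try went in at 4 to 5 N.

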